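# Get the date stamp out from behind the bottles

## Robot

A 6-joint arm with a two-finger parallel gripper is mounted at the origin on a cart in front of the work surface, level with it; the furniture and walls round the work are solid. World frame = base frame: x ahead of the robot, y to its left, z up, the work surface at z = 0. Lengths are in m, angles in degrees, forces in N, time in s.
With the tool pointing down it reaches from about 0.325 to 0.85 m from the base axis. Payload 15.5 kg.
Tool frame: the origin (TCP) lies at the very end of the fingers, on their centre line; the grasp point (between the pads) lies robot.grasp_offset behind it (robot.grasp_offset is the distance from the TCP to the grasp point, in m); z points along the fingers, y is the direction in which the jaws open and shut (so a half turn about z gives the same grasp; the last joint's range is limited). The gripper opens to 91 mm and grips with 3 to 60 N. Pads are 32 mm wide; open, the fingers measure 118 mm over their backs; the gripper's body (76 mm by 178 mm) begins 60 mm behind the grasp point.
Start: joints at [58.757, 28.281, 77.091, -0, 74.628, -5.472], TCP at [0.272, 0.563, 0.214] pointing down, gripper open.
Joint ranges: [-166.48, 166.48], [-47.26, 123.95], [12.59, 153.08], [-70.14, 250.14], [6.76, 159.57], [-176.63, 176.63]. Speed limits (degrees/s): [108.29, 108.29, 147.25, 172.46, 172.46, 172.46].

## Interface

Orientations are given as [roll, pitch, yaw] about the fixed x, y, z axes, in that order (R = Rz(yaw) Ry(pitch) Rx(roll)).
In Python, from workcell import telemetry, camera, robot gives the robot as it stands.
- The arm moves only by the tool jog_arm, never from a script. Its argument "plan" is a list of rows, each a list of 3 entries, a list of its own where there are three numbers: the opening, from -1 (shut) to 1 (fully open), then the shift along the tool's x, y, z in mm, then the turn about the tool's z in degrees. In form: [[jaw, [dx, dy, dz], twist], ...]. A call has 1 to 10 rows; each row shifts and turns the commanded pose from where the row before left it, along the tool's axes as they then stand; what a row does not reach is not made up. A row lasts 1/12 s, in which the tool goes at most 41.7 mm and 7.16 degrees, less where a joint would pass 70% of its speed; a pose out of reach is approached as far as the arm can. A call with a gripper value outside its range is refused whole. The fingers move at their own pace and stop on an object; the grip force is fixed at half the most. Time passes only in rows, so rows that do not move let the fingers close. It gives the time, the measured TCP pose, the force and the opening at its end, in the units of the state.
- telemetry.sense(): the state, without advancing time (a new reading comes with each control period).
- camera(name): name is "scene" or "top" or "wrist"; returns a dict with "pixels" (420x560x3 uint8, red, green, blue), "z_map" (420x560 float32, m along the optical axis (not along the pixel's ray), 0 where there is no reading), "camera_matrix" (3x3 intrinsics, pixels), "T" (4x4, takes a point from camera to world coordinates). Camera axes: x right, y down, z forward; pixel columns grow to the right and rows downward; lengths in m; the calibration is good to about 2 mm. A picture is of the moment at which its call begins.
- robot.hand_in(): hands the job in, once; it reports no verdict.
The state is a dict: "time_s": time; "joints": joint angles; "dq": joint speeds; "tau": joint torques, N m; "eef_pos": TCP position; "tcp_rot": TCP orientation; "contact_force": force on the tool from outside, world axes, zero at the start; "moment": the same for the moment, N m; "width": opening from 0.0 (shut) to 1.0 (fully open).
Only numpy, scipy, OpenCV 4.12 (cv2) and the standard library are available. Lean on these libraries where they do the work, as an engineer would, in place of code of your own. Each camera call takes 0.05 s, during which the arm holds its last target. There are 200 camera calls.

## Task

First clear the capped bottle, the pump bottle and the glue stick out of the grey caddy and stand all three on the plywood side board; only then fetch the date stamp from behind where they stood and stand it in the middle of the ink tin's lid, its long side along the tin's long side. After that put the three things back in the caddy, each upright on the very round pad it came from. Do not tip anything over, and leave the two dropper bottles and the tally counter where they are.

Things in the scene. Friction and masses are not known exactly. Their poses are not given: they have to be found in the camera images.
- caddy: Grey open tray, fixed, 132 mm (x) by 224 mm (y), wall tops 28 mm and floor 12 mm above the table. Origin: centre of its underside; x points from front row to back, z up. Flat black pads on its floor: three round ones, 54 mm across, at x = -20, y = -66, 0, +66 mm, where the three things to clear stand in any order, and an oblong one at x = +32, y = 0 mm with the date stamp.
- side_board: Flat plain plywood board, fixed, 130 mm (its x) by 230 mm (its y), 12 mm thick, empty at the start. Origin: centre of its underside, z up. The side area for the three cleared things; things on it stand 12 mm above the table.
- ink_tin: Closed flat ink pad tin with worn red lid, fixed, 68 mm (its x) by 106 mm (its y), flat top 19 mm above the table. Origin: centre of its underside, z up.
- cap_bottle: Dark round bottle with cream label and a plain cylindrical black cap, 177 mm high, loose, 0.26 kg. Body 50 mm in diameter up to 126 mm; the collar and cap above may be gripped as a 49 mm round all the way up. Origin: centre of its underside, z up along its axis.
- pump_bottle: Dark round bottle with cream label and a pump head with a short spout, 160 mm high, loose, 0.26 kg. Body 50 mm in diameter up to 126 mm; collar and pump above may be gripped as a 49 mm round. Origin: at the underside; the bottle's axis stands at x = 0, y = +2 mm from it; z up. The spout reaches a few mm beyond the body and may point anywhere.
- glue_stick: Glue stick standing on its end, blue cap, 98 mm high, loose, 45 g; diameter 26 mm up to 62 mm, 28 mm above that. Origin: centre of its underside, z up along its axis.
- date_stamp: Black and grey self-inking date stamp, 74 mm high, loose, 0.11 kg. Foot 38 mm (its x) by 58 mm (its y) up to 30 mm, waist 30 x 50 mm from 30 to 52 mm, head 34 x 54 mm above. Origin: centre of its underside, z up. Its x is roughly along the caddy's x.
- dropper_left: Amber dropper bottle, 30 mm in diameter, 102 mm high, loose bystander behind the work. Origin: centre of its underside.
- dropper_right: Second amber dropper bottle of the same size, loose bystander behind the work. Origin: centre of its underside.
- tally_counter: Small round hand tally counter, 50 x 65 x 25 mm, loose bystander behind the work. Origin: centre of its underside.

How it is judged (in metres and radians):
On the way, in this order (a step that is already met when the one before it is completed fails the run):
1. the two bottles and the glue stick all stand on the side board, the stamp still on its pad (x of cap_bottle in the frame of side_board between -0.065 and 0.065 m and y of cap_bottle in the frame of side_board between -0.115 and 0.115 m and z of cap_bottle in the frame of side_board between 0.006 and 0.018 m and angle between each of cap_bottle, pump_bottle, glue_stick's own z axis and vertical below 0.12 rad and linear speed of each of cap_bottle, pump_bottle, glue_stick below 0.03 m/s and x of pump_bottle in the frame of side_board between -0.065 and 0.065 m and y of pump_bottle in the frame of side_board between -0.115 and 0.115 m and z of pump_bottle in the frame of side_board between 0.006 and 0.018 m and x of glue_stick in the frame of side_board between -0.065 and 0.065 m and y of glue_stick in the frame of side_board between -0.115 and 0.115 m and z of glue_stick in the frame of side_board between 0.006 and 0.018 m and distance of date_stamp from where it was at the start of the episode below 0.02 m), for 0.2 s.
2. the stamp stands on the ink tin while the three things are still on the side board (x of date_stamp in the frame of ink_tin between -0.013 and 0.013 m and y of date_stamp in the frame of ink_tin between -0.018 and 0.018 m and z of date_stamp in the frame of ink_tin between 0.014 and 0.026 m and angle between date_stamp's own z axis and vertical below 0.1 rad and angle between the y axis of date_stamp and the y axis of ink_tin, either way round below 0.3 rad and linear speed of date_stamp below 0.02 m/s and x of cap_bottle in the frame of side_board between -0.065 and 0.065 m and y of cap_bottle in the frame of side_board between -0.115 and 0.115 m and z of cap_bottle in the frame of side_board between 0.006 and 0.018 m and angle between each of cap_bottle, pump_bottle, glue_stick's own z axis and vertical below 0.12 rad and linear speed of each of cap_bottle, pump_bottle, glue_stick below 0.03 m/s and x of pump_bottle in the frame of side_board between -0.065 and 0.065 m and y of pump_bottle in the frame of side_board between -0.115 and 0.115 m and z of pump_bottle in the frame of side_board between 0.006 and 0.018 m and x of glue_stick in the frame of side_board between -0.065 and 0.065 m and y of glue_stick in the frame of side_board between -0.115 and 0.115 m and z of glue_stick in the frame of side_board between 0.006 and 0.018 m), for 0.2 s.
At the end, for the whole second after the job is handed in: The capped bottle, the pump bottle and the glue stick each stand upright (within 0.1 rad) within 15 mm of where they stood at the start; the date stamp stands upright on the ink tin, within 13 mm of its middle across and 18 mm along, its long side within 0.3 rad of the tin's; all at rest (x of date_stamp in the frame of ink_tin between -0.013 and 0.013 m and y of date_stamp in the frame of ink_tin between -0.018 and 0.018 m and z of date_stamp in the frame of ink_tin between 0.014 and 0.026 m and angle between each of date_stamp, cap_bottle, pump_bottle, glue_stick's own z axis and vertical below 0.1 rad and angle between the y axis of date_stamp and the y axis of ink_tin, either way round below 0.3 rad and linear speed of each of date_stamp, cap_bottle, pump_bottle, glue_stick below 0.02 m/s and distance of each of cap_bottle, pump_bottle, glue_stick from where it was at the start of the episode below 0.015 m); the robot touches nothing.
It fails at once if a thing is tipped over (angle between any of cap_bottle, pump_bottle, glue_stick, date_stamp's own z axis and vertical above 0.7 rad).
It fails at once if a bystander is moved by more than 20 mm (distance of any of dropper_left, dropper_right, tally_counter from where it was at the start of the episode above 0.02 m).
It also fails if it takes over 141 s, if anything falls off the work surface, if the arm or the gripper's body presses on something with over 40 N, if the wrist force passes 120 N, or if a joint passes its speed limit or range.

## Working session

There is one attempt and no reset: what is moved stays moved. The work goes in short steps, Python scripts to look and compute and a tool call to move; the robot and the scene stay as the last step left them, time stands still between calls to the robot, and variables do not carry over. Pictures are saved under pics/ and viewed, about 12 in all and at most 16, crops included, and the job is handed in when it is done.

Besides the shell and the picture viewer there is one more tool, called after ">>>" in YAML: its name, and indented under it one key for each argument. jog_arm: Moves the arm, as the interface text tells. Its arguments: {"type":"object","properties":{"plan":{"type":"array","items":{"type":"array"}}},"required":["plan"]}

```bash
ls; mkdir -p pics; python3 - <<'E'
from workcell import telemetry, camera, robot
import cv2,numpy as np
print(telemetry.sense(), robot.grasp_offset)
for n in ("scene","top"):
    c=camera(n); cv2.imwrite(f"pics/{n}0.png",c["pixels"][:,:,::-1]); np.savez(f"pics/{n}0.npz",**c)
    print(n,c["camera_matrix"].round(1).tolist(),c["T"].round(3).tolist())
E
```

```text
pics
{'time_s': 0.0, 'joints': array([ 5.87564835e+01,  2.83161744e+01,  7.71266082e+01, -2.81937770e-04,
        7.46277963e+01, -5.47100481e+00]), 'dq': array([ 0.00511643, -0.0596013 ,  0.00589758, -0.07107417, -0.04347265,
        0.05334965]), 'tau': array([ 7.54954253e-04, -8.78830075e+01, -3.81847715e+01,  7.08487770e-02,
        5.33009937e-02, -1.18988605e-04]), 'eef_pos': array([0.27154671, 0.56251394, 0.21332735]), 'tcp_rot': array([-1.79929717e+02, -6.45860869e-03,  1.54227559e+02]), 'contact_force': array([-0.49828281, -0.41943821,  0.46919713]), 'moment': array([-0.00463436,  0.02600455, -0.01575453]), 'width': 1.0049502771663483} 0.0188
scene [[449.2, 0.0, 274.5], [0.0, 449.2, 216.9], [0.0, 0.0, 1.0]] [[0.568, -0.339, 0.75, -0.226], [-0.823, -0.211, 0.528, -0.661], [-0.021, -0.917, -0.399, 0.497], [0.0, 0.0, 0.0, 1.0]]
top [[480.1, 0.0, 278.4], [0.0, 480.1, 214.6], [0.0, 0.0, 1.0]] [[-0.008, -0.998, 0.058, 0.479], [-1.0, 0.008, 0.003, -0.071], [-0.004, -0.058, -0.998, 1.463], [0.0, 0.0, 0.0, 1.0]]
```

View pics/top0.png

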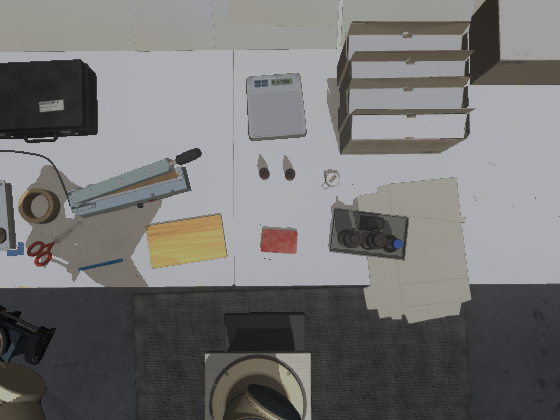

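View pics/scene0.png

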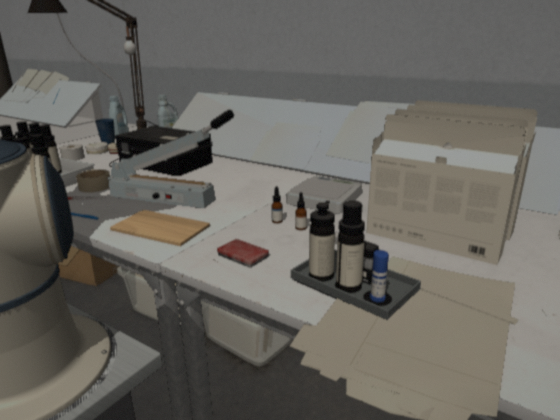

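The top view shows the board near pixel (187,241), the tin (279,240), the caddy (369,234), and the droppers at (264,172) and (290,172). In the scene view, from left to right in the caddy, are the pump bottle (320,240), capped bottle (350,245) and glue stick (380,275). The stamp is behind them.

```bash
cat > h.py <<'E'
import numpy as np,cv2
def cloud(c):
    K,T=c["camera_matrix"],c["T"]; z=c["z_map"]; v,u=np.indices(z.shape)
    P=np.stack([(u-K[0,2])/K[0,0]*z,(v-K[1,2])/K[1,1]*z,z],-1)@T[:3,:3].T+T[:3,3]
    P[z==0]=np.nan; return P
def ray(c,uv,h):
    K,T=c["camera_matrix"],c["T"]; uv=np.atleast_2d(uv)
    d=np.c_[(uv[:,0]-K[0,2])/K[0,0],(uv[:,1]-K[1,2])/K[1,1],np.ones(len(uv))]@T[:3,:3].T
    return T[:3,3]+d*((h-T[2,3])/d[:,2])[:,None]
def rect(xy):
    # min-area rect in mm: centre, short, long, long-axis angle deg from world y
    (cx,cy),(w,h),a=cv2.minAreaRect((np.asarray(xy)[:,:2]*1000).astype(np.float32))
    if w>h: w,h,a=h,w,a+90
    return round(cx,1),round(cy,1),round(w,1),round(h,1),round((a+90)%180-90,1)
def biggest(m):
    cs=cv2.findContours(m.astype(np.uint8),cv2.RETR_EXTERNAL,cv2.CHAIN_APPROX_NONE)[0]
    return max(cs,key=cv2.contourArea)[:,0].astype(float)
E
python3 - <<'E'
from h import *
c=dict(np.load("pics/top0.npz")); s=dict(np.load("pics/scene0.npz"))
hsv=cv2.cvtColor(c["pixels"],cv2.COLOR_RGB2HSV); H,S,V=cv2.split(hsv)
P=cloud(c); v,u=np.indices(V.shape)
def box(a,b,e,f): return (u>=a)&(u<b)&(v>=e)&(v<f)
# board
m=box(140,235,205,275)&(S>70)&(H<35)&(V>120); print("board",rect(ray(c,biggest(m),.012)),np.nanmedian(P[m][:,2]))
m=box(250,305,220,262)&(S>90)&((H<10)|(H>170)); print("tin",rect(ray(c,biggest(m),.019)),np.nanmedian(P[m][:,2]))
m=box(322,415,200,268)&(V<110); m=cv2.morphologyEx(m.astype(np.uint8),cv2.MORPH_OPEN,np.ones((3,3)))
print("caddy",rect(ray(c,biggest(m),.028)))
Q=P[box(322,415,200,268)&(P[...,2]>.022)&(P[...,2]<.034)]; print("caddy cloud",len(Q),rect(Q))
for n,cc in(("top",c),("scene",s)):
    Q=cloud(cc).reshape(-1,3); Q=Q[(Q[:,0]>.33)&(Q[:,0]<.56)&(Q[:,1]>-.45)&(Q[:,1]<-.13)&(Q[:,2]>.04)]
    print(n,len(Q)); 
    hh,ye,xe=np.histogram2d(Q[:,1],Q[:,0],bins=[np.arange(-.45,-.13,.01),np.arange(.36,.56,.01)])
    mx=np.zeros(hh.shape,int)
    for p in Q:
        i=int((p[1]+.45)//.01); j=int((p[0]-.36)//.01)
        if 0<=j<mx.shape[1] and 0<=i<mx.shape[0]: mx[i,j]=max(mx[i,j],p[2]*1000)
    print("x ",(xe[:-1]*100).round().astype(int))
    for i in range(len(mx)):
        if mx[i].any(): print(round(ye[i],3),mx[i])
E
```

```text
board (485.5, 212.9, 128.9, 229.2, 8.4) 0.013613409335361926
tin (483.2, -66.8, 67.1, 104.3, -4.0) 0.019633675306819698
caddy (504.0, -336.4, 131.2, 225.6, -7.3)
caddy cloud 372 (502.8, -338.5, 132.3, 225.5, -7.3)
top 1095
x  [36 37 38 39 40 41 42 43 44 45 46 47 48 49 50 51 52 53 54 55]
-0.42 [  0   0   0   0   0   0   0   0   0   0 112 112 113   0   0   0   0   0
   0   0]
-0.41 [  0   0   0   0   0   0   0   0   0   0 112 113 112   0   0   0   0   0
   0   0]
-0.4 [  0   0   0   0   0   0   0   0   0   0 115 113 113   0   0   0   0   0
   0   0]
-0.39 [  0   0   0   0   0   0   0   0   0   0 113 111 104   0   0   0   0   0
   0   0]
-0.38 [ 0  0  0  0  0  0  0  0  0  0  0  0  0  0  0  0  0 84  0  0]
-0.37 [ 0  0  0  0  0  0  0  0  0  0  0  0  0  0  0 86 89 88 90  0]
-0.36 [  0   0   0   0   0   0   0   0   0   0 148 183 193   0 147  84  93  92
  91   0]
-0.35 [  0   0   0   0   0   0   0   0   0   0 184 195 195 192 155  85  90  92
  91   0]
-0.34 [  0   0   0   0   0   0   0   0   0   0 193 193 192 195 156  76  92  93
  90  85]
-0.33 [  0   0   0   0   0   0   0   0   0   0 191 195
[... 1501 characters left out ...]

   0   0]
-0.32 [  0   0   0   0   0   0   0   0   0   0 151 152 151   0   0   0   0   0
   0   0]
-0.31 [ 0  0  0  0  0  0  0  0  0  0  0  0 53  0  0  0  0  0  0  0]
-0.3 [  0   0   0   0   0   0   0   0   0   0 140 152 151 151 151   0   0   0
   0   0]
-0.29 [  0   0   0   0   0   0   0   0   0   0 151 172 173 172 151   0   0   0
   0   0]
-0.28 [  0   0   0   0   0   0   0   0   0 149 151 173 173 173 171 171   0   0
   0   0]
-0.27 [  0   0   0   0   0   0   0   0   0 106 152 171 173 173 171   0   0   0
   0   0]
-0.26 [  0   0   0   0   0   0   0   0   0   0 151 152 152 152   0   0   0   0
   0   0]
-0.25 [  0   0   0   0   0   0   0   0   0   0   0   0 151   0   0   0   0   0
   0   0]
```

```bash
python3 - <<'E'
from h import *
from scipy.optimize import least_squares
c=dict(np.load("pics/top0.npz")); s=dict(np.load("pics/scene0.npz"))
Ps,Pt=cloud(s).reshape(-1,3),cloud(c).reshape(-1,3)
def sel(P,xy,r,z0,z1): return P[(np.hypot(P[:,0]-xy[0],P[:,1]-xy[1])<r)&(P[:,2]>z0)&(P[:,2]<z1)]
for n,xy,r,z0,z1,t0,t1 in(("cap",(.4836,-.3349),.025,.06,.125,.183,.2),("pump",(.492,-.2694),.025,.06,.125,.145,.158),("glue",(.4752,-.4004),.014,.08,.105,.105,.12)):
    Q=sel(Ps,xy,r+.008,z0,z1)
    f=least_squares(lambda p:np.hypot(Q[:,0]-p[0],Q[:,1]-p[1])-r,xy,loss="soft_l1",f_scale=.002)
    T=sel(Pt,xy,.035,t0,t1); print(n,"pad",xy,"scene fit",f.x.round(4),len(Q),"rms",np.sqrt(np.mean(f.fun**2)).round(4),"top centroid",T.mean(0).round(4),len(T),"minmaxmid",((T.max(0)+T.min(0))/2).round(4))
sp=sel(Pt,(.487,-.27),.05,.165,.19);print("pump head top",sp.mean(0).round(3),sp.min(0).round(3),sp.max(0).round(3))
sp=sel(Ps,(.487,-.27),.05,.163,.19);print("scene",sp.mean(0).round(3),sp.min(0).round(3),sp.max(0).round(3))
# farthest head points = spout
d=sp[:,:2]-np.array([.487,-.271]);k=np.argsort(-np.hypot(*d.T))[:6];print((sp[k]*1000).round())
st=sel(Pt,(.5351,-.3415),.045,.078,.1); print("stamp",rect(st))
for n,uv in(("dl",(264,172)),("dr",(290,172)),("tally",(331,179))): print(n,ray(c,uv,.05).round(3))
E
```

```text
cap pad (0.4836, -0.3349) scene fit [ 0.4828 -0.3377] 810 rms 0.0011 top centroid [ 0.4836 -0.3353  0.1898] 142 minmaxmid [ 0.4833 -0.3359  0.1896]
pump pad (0.492, -0.2694) scene fit [ 0.4868 -0.2731] 711 rms 0.001 top centroid [ 0.4863 -0.2697  0.1517] 169 minmaxmid [ 0.4881 -0.2713  0.1512]
glue pad (0.4752, -0.4004) scene fit [ 0.4725 -0.4034] 181 rms 0.001 top centroid [ 0.4733 -0.4011  0.1099] 74 minmaxmid [ 0.4733 -0.4012  0.1106]
pump head top [ 0.492 -0.275  0.172] [ 0.476 -0.32   0.166] [ 0.516 -0.259  0.19 ]
scene [ 0.485 -0.275  0.17 ] [ 0.472 -0.286  0.164] [ 0.514 -0.262  0.173]
[[ 514. -271.  170.]
 [ 513. -274.  171.]
 [ 511. -275.  170.]
 [ 510. -271.  172.]
 [ 509. -276.  169.]
 [ 508. -269.  172.]]
stamp (528.6, -343.4, 51.1, 54.8, 4.3)
dl [[ 0.688 -0.025  0.05 ]]
dr [[ 0.687 -0.102  0.05 ]]
tally [[ 0.665 -0.223  0.05 ]]
```

```bash
python3 - <<'E'
import cv2
a=cv2.imread("pics/top0.png")[200:270,320:415]; b=cv2.imread("pics/scene0.png")[180:320,280:430]
a=cv2.resize(a,None,fx=5,fy=5,interpolation=3);b=cv2.resize(b,None,fx=2.6,fy=2.6,interpolation=3)[:350]
import numpy as np
b=cv2.copyMakeBorder(b,0,max(0,a.shape[0]-b.shape[0]),0,0,0);o=cv2.resize(np.hstack([a[:b.shape[0]],b[:a.shape[0]]]),None,fx=.9,fy=.9);print(o.shape);cv2.imwrite("pics/crop1.png",o)
E
```

```text
(315, 778, 3)
```

View pics/crop1.png

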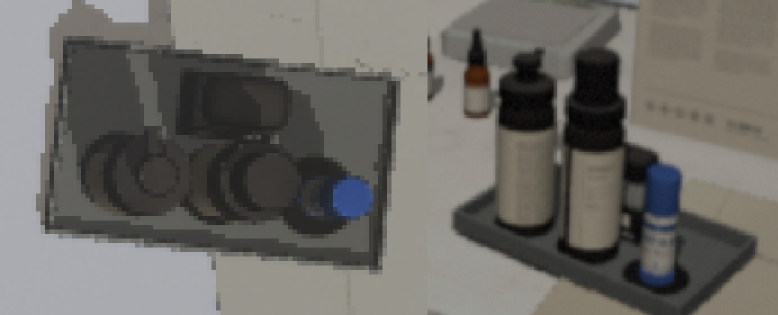

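The crop shows the pump's spout at the right of its head (about pixel (540,62)), pointing to the back. So I'll grip the pump across the caddy's y, after the capped bottle is gone. The order out is cap, pump, glue, and the reverse going back.

```bash
cat >> h.py <<'E'
def plan(wps,start=None):
    """wps: (xyz m, yaw deg, rows). Prints rows in tool axes (tool down), integer mm / 0.1 deg, residual carried."""
    from workcell import telemetry
    s=telemetry.sense(); p=np.array(s["eef_pos"])*1000; y=s["tcp_rot"][2]
    print("now",p.round(1),round(y,1),"w",round(s["width"],2))
    if start is not None: p,y=np.array(start[0])*1000,start[1]
    for q,yt,n in wps:
        q=np.array(q)*1000; rows=[]
        for k in range(n):
            a=np.radians(y); tx=np.array([np.cos(a),np.sin(a),0]); ty=np.array([np.sin(a),-np.cos(a),0])
            d=(q-p)/(n-k); t=round(-(((yt-y+180)%360)-180)/(n-k),1)
            v=[int(round(d@tx)),int(round(d@ty)),int(round(-d[2]))]
            p=p+v[0]*tx+v[1]*ty-np.array([0,0,v[2]]); y-=t; rows.append([v,t])
        print(str(rows).replace(" ","")," ->",p.round(1),round(y,1))
E
python3 -c "
from h import *
plan([((.33,.3,.25),130,10),((.40,.02,.25),108,10),((.483,-.336,.25),82.7,14),((.483,-.336,.12),82.7,6)])"
```

```text
now [271.6 562.5 213.4] 154.2 w 1.01
[[[-17,-21,-4],np.float64(2.4)],[[-18,-20,-4],np.float64(2.4)],[[-18,-20,-4],np.float64(2.4)],[[-19,-19,-4],np.float64(2.4)],[[-20,-18,-3],np.float64(2.4)],[[-21,-17,-4],np.float64(2.4)],[[-21,-16,-3],np.float64(2.5)],[[-22,-16,-4],np.float64(2.4)],[[-23,-14,-3],np.float64(2.5)],[[-23,-14,-4],np.float64(2.4)]]  -> [329.7 299.8 250.4] 130.0
[[[-26,-13,0],np.float64(2.2)],[[-26,-12,0],np.float64(2.2)],[[-27,-10,0],np.float64(2.2)],[[-27,-10,0],np.float64(2.2)],[[-28,-8,0],np.float64(2.2)],[[-28,-7,0],np.float64(2.2)],[[-28,-6,0],np.float64(2.2)],[[-28,-5,0],np.float64(2.2)],[[-29,-5,0],np.float64(2.2)],[[-29,-3,0],np.float64(2.2)]]  -> [400.3  19.7 250.4] 108.0
[[[-26,-2,0],np.float64(1.8)],[[-26,-1,0],np.float64(1.8)],[[-26,-1,0],np.float64(1.8)],[[-26,0,0],np.float64(1.8)],[[-26,1,0],np.float64(1.8)],[[-26,2,0],np.float64(1.8)],[[-26,3,0],np.float64(1.8)],[[-26,3,0],np.float64(1.8)],[[-26,4,0],np.float64(1.8)],[[-26,5,0],np.float64(1.8)],[[-25,6,0],np.float64(1.8)],[[-25,7,0],np.float64(1.8)],[[-25,7,0],np.float64(1.9)],[[-25,9,0],np.float64(1.8)]]  -> [ 483.2 -336.3  250.4] 82.7
[[[0,0,22],np.float64(0.0)],[[0,0,22],np.float64(0.0)],[[0,0,22],np.float64(0.0)],[[0,0,21],np.float64(0.0)],[[0,0,22],np.float64(0.0)],[[0,0,21],np.float64(0.0)]]  -> [ 483.2 -336.3  120.4] 82.7
```

>>> jog_arm:
  plan:
    - [1, [-17, -21, -4], 2.4]
    - [1, [-18, -20, -4], 2.4]
    - [1, [-18, -20, -4], 2.4]
    - [1, [-19, -19, -4], 2.4]
    - [1, [-20, -18, -3], 2.4]
    - [1, [-21, -17, -4], 2.4]
    - [1, [-21, -16, -3], 2.5]
    - [1, [-22, -16, -4], 2.4]
    - [1, [-23, -14, -3], 2.5]
    - [1, [-23, -14, -4], 2.4]

```text
time_s: 0.93
eef_pos: [0.3299, 0.2988, 0.2508]
tcp_rot: [-180.0, 0.0, 129.9]
contact_force: [0.8, 0.7, -0.6]
width: 0.995
```

>>> jog_arm:
  plan:
    - [1, [-26, -13, 0], 2.2]
    - [1, [-26, -12, 0], 2.2]
    - [1, [-27, -10, 0], 2.2]
    - [1, [-27, -10, 0], 2.2]
    - [1, [-28, -8, 0], 2.2]
    - [1, [-28, -7, 0], 2.2]
    - [1, [-28, -6, 0], 2.2]
    - [1, [-28, -5, 0], 2.2]
    - [1, [-29, -5, 0], 2.2]
    - [1, [-29, -3, 0], 2.2]

```text
time_s: 1.77
eef_pos: [0.4003, 0.0186, 0.2509]
tcp_rot: [-180.0, -0.0, 107.9]
contact_force: [0.8, -0.2, 0.1]
width: 1.005
```

>>> jog_arm:
  plan:
    - [1, [-26, -2, 0], 1.8]
    - [1, [-26, -1, 0], 1.8]
    - [1, [-26, -1, 0], 1.8]
    - [1, [-26, 0, 0], 1.8]
    - [1, [-26, 1, 0], 1.8]
    - [1, [-26, 2, 0], 1.8]
    - [1, [-26, 3, 0], 1.8]
    - [1, [-26, 3, 0], 1.8]
    - [1, [-26, 4, 0], 1.8]
    - [1, [-26, 5, 0], 1.8]

```text
time_s: 2.6
eef_pos: [0.4591, -0.2359, 0.2507]
tcp_rot: [-180.0, -0.0, 89.9]
contact_force: [0.2, 0.7, 0.3]
width: 1.001
```

>>> jog_arm:
  plan:
    - [1, [-25, 6, 0], 1.8]
    - [1, [-25, 7, 0], 1.8]
    - [1, [-25, 7, 0], 1.9]
    - [1, [-25, 9, 0], 1.8]
    - [1, [0, 0, 0], 0]
    - [1, [0, 0, 0], 0]

```text
time_s: 3.1
eef_pos: [0.4833, -0.3369, 0.2502]
tcp_rot: [-180.0, -0.0, 82.6]
contact_force: [-0.3, 0.8, -0.1]
width: 0.998
```

```bash
python3 - <<'E'
from h import *
from workcell import camera
plan([((.483,-.336,.12),82.7,8)])
c=camera("wrist"); np.savez("pics/w1.npz",**c); cv2.imwrite("pics/w1.png",c["pixels"][:,:,::-1]); print(c["T"].round(3).tolist())
E
```

```text
now [ 483.3 -336.9  250.2] 82.6 w 1.0
[[[0,0,16],np.float64(-0.0)],[[0,0,16],np.float64(-0.0)],[[0,0,16],np.float64(-0.0)],[[0,0,16],np.float64(-0.0)],[[0,0,17],np.float64(-0.0)],[[0,0,16],np.float64(-0.0)],[[0,0,17],np.float64(-0.0)],[[1,0,16],np.float64(-0.1)]]  -> [ 483.4 -335.9  120.2] 82.7
[[0.992, -0.124, -0.031, 0.492], [-0.128, -0.963, -0.236, -0.27], [-0.001, 0.238, -0.971, 0.421], [0.0, 0.0, 0.0, 1.0]]
```

View pics/w1.png

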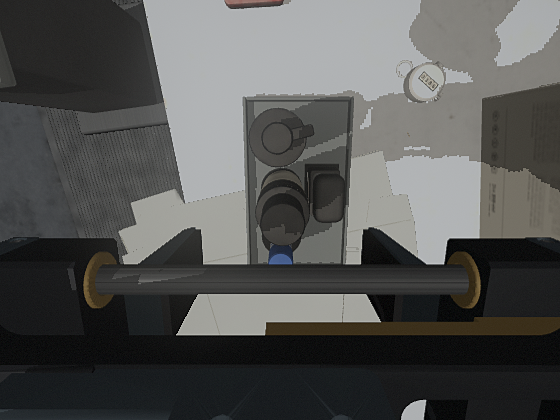

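The wrist view shows the cap bottle centred between the fingers (282,215), the pump (278,138) with its spout to the right (toward the back), and the stamp at (327,195). Now I'll descend and grip.

>>> jog_arm:
  plan:
    - [1, [0, 0, 20], 0]
    - [1, [0, 0, 20], 0]
    - [1, [0, 0, 20], 0]
    - [1, [0, 0, 20], 0]
    - [1, [0, 0, 20], 0]
    - [1, [0, 0, 20], 0]
    - [1, [0, 0, 10], 0]
    - [-1, [0, 0, 0], 0]
    - [-1, [0, 0, 0], 0]
    - [-1, [0, 0, 0], 0]

```text
time_s: 3.98
eef_pos: [0.484, -0.3361, 0.1221]
tcp_rot: [179.9, 0.0, 82.7]
contact_force: [0.8, 0.2, 0.1]
width: 0.81
```

>>> jog_arm:
  plan:
    - [-1, [0, 0, 0], 0]
    - [-1, [0, 0, 0], 0]
    - [-1, [0, 0, 0], 0]
    - [-1, [0, 0, 0], 0]

```text
time_s: 4.32
eef_pos: [0.4837, -0.3362, 0.1214]
tcp_rot: [180.0, 0.0, 82.7]
contact_force: [1.7, -0.4, 4.5]
width: 0.543
```

>>> jog_arm:
  plan:
    - [-1, [0, 0, -6], 0]
    - [-1, [0, 0, -16], 0]
    - [-1, [0, 0, -22], 0]
    - [-1, [0, 0, -22], 0]
    - [-1, [0, 0, -22], 0]
    - [-1, [0, 0, -22], 0]
    - [-1, [0, 0, -22], 0]
    - [-1, [0, 0, -22], 0]
    - [-1, [0, 0, -22], 0]
    - [-1, [0, 0, 0], 0]

```text
time_s: 5.15
eef_pos: [0.4846, -0.3369, 0.3016]
tcp_rot: [179.7, 0.2, 82.7]
contact_force: [1.3, -0.5, -1.8]
width: 0.541
```

```bash
python3 -c "
from h import *
plan([((.42,0,.3),90.5,11),((.474,.292,.3),98.4,10),((.474,.292,.122),98.4,9)])"
```

```text
now [ 484.6 -336.9  301.6] 82.7 w 0.54
[[[30,-10,0],np.float64(-0.7)],[[30,-9,0],np.float64(-0.7)],[[30,-9,0],np.float64(-0.7)],[[30,-9,0],np.float64(-0.7)],[[30,-8,0],np.float64(-0.7)],[[30,-8,0],np.float64(-0.7)],[[30,-7,0],np.float64(-0.7)],[[30,-7,0],np.float64(-0.7)],[[30,-7,1],np.float64(-0.7)],[[31,-6,0],np.float64(-0.7)],[[31,-7,1],np.float64(-0.8)]]  -> [4.195e+02 3.000e-01 2.996e+02] 90.5
[[[29,6,0],np.float64(-0.8)],[[29,6,0],np.float64(-0.8)],[[29,7,0],np.float64(-0.8)],[[29,7,0],np.float64(-0.8)],[[29,7,0],np.float64(-0.8)],[[29,8,0],np.float64(-0.8)],[[28,8,0],np.float64(-0.8)],[[28,8,0],np.float64(-0.8)],[[28,9,0],np.float64(-0.7)],[[29,9,0],np.float64(-0.8)]]  -> [473.8 292.1 299.6] 98.4
[[[0,0,20],np.float64(0.0)],[[0,0,20],np.float64(0.0)],[[0,0,20],np.float64(0.0)],[[0,0,20],np.float64(0.0)],[[0,0,20],np.float64(0.0)],[[0,0,19],np.float64(0.0)],[[0,0,20],np.float64(0.0)],[[0,0,19],np.float64(0.0)],[[0,0,20],np.float64(0.0)]]  -> [473.8 292.1 121.6] 98.4
```

>>> jog_arm:
  plan:
    - [-1, [30, -10, 0], -0.7]
    - [-1, [30, -9, 0], -0.7]
    - [-1, [30, -9, 0], -0.7]
    - [-1, [30, -9, 0], -0.7]
    - [-1, [30, -8, 0], -0.7]
    - [-1, [30, -8, 0], -0.7]
    - [-1, [30, -7, 0], -0.7]
    - [-1, [30, -7, 0], -0.7]
    - [-1, [30, -7, 1], -0.7]
    - [-1, [31, -6, 0], -0.7]

```text
time_s: 5.98
eef_pos: [0.4242, -0.0285, 0.2956]
tcp_rot: [-180.0, -0.0, 89.7]
contact_force: [1.1, -0.0, -1.3]
width: 0.54
```

>>> jog_arm:
  plan:
    - [-1, [31, -7, 1], -0.8]
    - [-1, [29, 6, 0], -0.8]
    - [-1, [29, 6, 0], -0.8]
    - [-1, [29, 7, 0], -0.8]
    - [-1, [29, 7, 0], -0.8]
    - [-1, [29, 7, 0], -0.8]
    - [-1, [29, 8, 0], -0.8]
    - [-1, [28, 8, 0], -0.8]
    - [-1, [28, 8, 0], -0.8]
    - [-1, [28, 9, 0], -0.7]

```text
time_s: 6.82
eef_pos: [0.4671, 0.2645, 0.2946]
tcp_rot: [-180.0, 0.0, 97.7]
contact_force: [1.2, -0.1, -1.2]
width: 0.538
```

>>> jog_arm:
  plan:
    - [-1, [29, 9, 0], -0.8]
    - [-1, [0, 0, 0], 0]
    - [-1, [0, 0, 20], 0]
    - [-1, [0, 0, 25], 0]
    - [-1, [0, 0, 25], 0]
    - [-1, [0, 0, 25], 0]
    - [-1, [0, 0, 25], 0]
    - [-1, [0, 0, 25], 0]
    - [-1, [0, 0, 15], 0]
    - [-1, [0, 0, 8], 0]

```text
time_s: 7.65
eef_pos: [0.4714, 0.2922, 0.1247]
tcp_rot: [-179.8, 0.1, 98.4]
contact_force: [0.3, 0.3, -2.4]
width: 0.543
```

```bash
python3 - <<'E'
from h import *
from workcell import camera
plan([((.474,.292,.122),98.4,2)])
a=camera("scene"); np.savez("pics/s1.npz",**a)
P=cloud(a); Q=P.reshape(-1,3); Q=Q[(np.hypot(Q[:,0]-.474,Q[:,1]-.292)<.04)&(Q[:,2]>.012)]
for z in np.arange(.01,.15,.01):
    q=Q[(Q[:,2]>z)&(Q[:,2]<z+.01)]; print(round(z,3),len(q),q.mean(0).round(4) if len(q) else "")
cv2.imwrite("pics/s1.png",a["pixels"][:,:,::-1])
E
```

```text
now [471.4 292.2 124.7] 98.4 w 0.54
[[[0,1,1],np.float64(0.0)],[[-1,2,2],np.float64(0.0)]]  -> [474.5 291.7 121.7] 98.4
0.01 135 [0.4672 0.2795 0.0143]
0.02 66 [0.4596 0.2752 0.0251]
0.03 66 [0.4589 0.2753 0.0348]
0.04 70 [0.4591 0.275  0.0448]
0.05 72 [0.4602 0.2748 0.0549]
0.06 69 [0.4589 0.2748 0.0652]
0.07 69 [0.4594 0.275  0.0749]
0.08 70 [0.4588 0.2749 0.0851]
0.09 73 [0.4592 0.2738 0.095 ]
0.1 72 [0.4587 0.2749 0.1051]
0.11 76 [0.4593 0.2746 0.1151]
0.12 72 [0.4625 0.2735 0.1254]
0.13 101 [0.4635 0.2772 0.1348]
0.14 91 [0.4632 0.2757 0.1451]
```

View pics/s1.png

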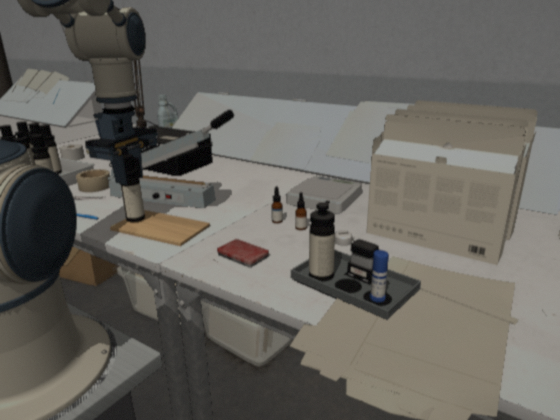

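The bottle hangs upright over the board (134,205) and the pad it left is empty. I'll lower the last 3 mm and release.

>>> jog_arm:
  plan:
    - [-1, [0, 0, 2], 0]
    - [-1, [0, 0, 1], 0]
    - [-1, [0, 0, 1], 0]
    - [-1, [0, 0, 0], 0]
    - [-1, [0, 0, 0], 0]

```text
time_s: 8.12
eef_pos: [0.473, 0.2932, 0.1236]
tcp_rot: [179.9, -0.0, 98.4]
contact_force: [-0.4, 0.4, -1.2]
width: 0.543
```

>>> jog_arm:
  plan:
    - [-1, [0, 0, 1], 0]
    - [-1, [0, 0, 1], 0]
    - [-1, [0, 0, 0], 0]
    - [-1, [0, 0, 0], 0]

```text
time_s: 8.45
eef_pos: [0.473, 0.2933, 0.1214]
tcp_rot: [179.9, -0.0, 98.4]
contact_force: [-0.8, 0.3, 5.6]
width: 0.542
```

Contact (force +5.6 N at the same height as the grasp). I'll release and rise.

>>> jog_arm:
  plan:
    - [1, [0, 0, 0], 0]
    - [1, [0, 0, 0], 0]
    - [1, [0, 0, 0], 0]
    - [1, [0, 0, 0], 0]
    - [1, [0, 0, 0], 0]
    - [1, [0, 0, -10], 0]
    - [1, [0, 0, -25], 0]
    - [1, [0, 0, -30], 0]
    - [1, [0, 0, -30], 0]
    - [1, [0, 0, -30], 0]

```text
time_s: 9.28
eef_pos: [0.4724, 0.293, 0.2481]
tcp_rot: [180.0, -0.0, 98.4]
contact_force: [1.4, -0.1, -0.4]
width: 0.996
```

```bash
python3 - <<'E'
from h import *
plan([((.42,0,.25),135,10),((.487,-.272,.25),172.7,10),((.487,-.272,.115),172.7,8)])
from workcell import camera
a=camera("top"); P=cloud(a).reshape(-1,3); Q=P[(np.hypot(P[:,0]-.473,P[:,1]-.293)<.045)&(P[:,2]>.18)&(P[:,2]<.2)]; print("cap top",Q.mean(0).round(4),len(Q))
E
```

```text
now [472.4 293.  248.1] 98.4 w 1.0
[[[-28,-9,0],np.float64(-3.7)],[[-28,-11,0],np.float64(-3.7)],[[-27,-13,0],np.float64(-3.6)],[[-26,-15,0],np.float64(-3.7)],[[-25,-16,0],np.float64(-3.6)],[[-24,-18,0],np.float64(-3.7)],[[-22,-19,0],np.float64(-3.6)],[[-21,-21,-1],np.float64(-3.7)],[[-20,-22,0],np.float64(-3.6)],[[-18,-24,-1],np.float64(-3.7)]]  -> [419.7   0.  250.1] 135.0
[[[-24,-14,0],np.float64(-3.8)],[[-23,-16,0],np.float64(-3.8)],[[-22,-18,0],np.float64(-3.8)],[[-21,-19,0],np.float64(-3.8)],[[-19,-20,0],np.float64(-3.7)],[[-18,-22,0],np.float64(-3.8)],[[-16,-23,0],np.float64(-3.7)],[[-15,-23,0],np.float64(-3.8)],[[-14,-25,0],np.float64(-3.7)],[[-12,-25,0],np.float64(-3.8)]]  -> [ 487.3 -272.1  250.1] 172.7
[[[0,0,17],np.float64(0.0)],[[0,0,17],np.float64(0.0)],[[0,0,17],np.float64(0.0)],[[0,0,17],np.float64(0.0)],[[0,0,17],np.float64(0.0)],[[0,0,17],np.float64(0.0)],[[0,0,17],np.float64(0.0)],[[0,0,16],np.float64(0.0)]]  -> [ 487.3 -272.1  115.1] 172.7
cap top [0.4729 0.2895 0.19  ] 129
```

>>> jog_arm:
  plan:
    - [1, [-28, -9, 0], -3.7]
    - [1, [-28, -11, 0], -3.7]
    - [1, [-27, -13, 0], -3.6]
    - [1, [-26, -15, 0], -3.7]
    - [1, [-25, -16, 0], -3.6]
    - [1, [-24, -18, 0], -3.7]
    - [1, [-22, -19, 0], -3.6]
    - [1, [-21, -21, -1], -3.7]
    - [1, [-20, -22, 0], -3.6]
    - [1, [-18, -24, -1], -3.7]

```text
time_s: 10.17
eef_pos: [0.4196, -0.0011, 0.2485]
tcp_rot: [180.0, 0.0, 135.2]
contact_force: [1.7, -0.4, -0.2]
width: 1.0
```

>>> jog_arm:
  plan:
    - [1, [-24, -14, 0], -3.8]
    - [1, [-23, -16, 0], -3.8]
    - [1, [-22, -18, 0], -3.8]
    - [1, [-21, -19, 0], -3.8]
    - [1, [-19, -20, 0], -3.7]
    - [1, [-18, -22, 0], -3.8]
    - [1, [-16, -23, 0], -3.7]
    - [1, [-15, -23, 0], -3.8]
    - [1, [-14, -25, 0], -3.7]
    - [1, [-12, -25, 0], -3.8]

```text
time_s: 11.0
eef_pos: [0.4877, -0.2735, 0.2485]
tcp_rot: [-180.0, 0.0, 172.9]
contact_force: [0.7, 1.0, 0.3]
width: 1.004
```

>>> jog_arm:
  plan:
    - [1, [0, 0, 0], 0]
    - [1, [0, 0, 0], 0]

```text
time_s: 11.17
eef_pos: [0.4876, -0.2731, 0.248]
tcp_rot: [-180.0, 0.0, 172.6]
contact_force: [0.1, 0.2, -0.7]
width: 1.001
```

>>> jog_arm:
  plan:
    - [1, [0, 1, 20], 0]
    - [1, [0, 0, 22], 0]
    - [1, [0, 0, 22], 0]
    - [1, [0, 0, 22], 0]
    - [1, [0, 0, 22], 0]
    - [1, [0, 0, 16], 0]
    - [1, [0, 0, 8], 0]
    - [-1, [0, 0, 0], 0]
    - [-1, [0, 0, 0], 0]
    - [-1, [0, 0, 0], 0]

```text
time_s: 12.0
eef_pos: [0.4882, -0.2711, 0.1171]
tcp_rot: [-180.0, 0.1, 172.7]
contact_force: [-0.8, 0.4, 1.1]
width: 0.815
```

>>> jog_arm:
  plan:
    - [-1, [0, 0, 0], 0]
    - [-1, [0, 0, 0], 0]
    - [-1, [0, 0, 0], 0]
    - [-1, [0, 0, 0], 0]

```text
time_s: 12.33
eef_pos: [0.4879, -0.2711, 0.1163]
tcp_rot: [-180.0, 0.0, 172.7]
contact_force: [0.8, 0.2, 5.5]
width: 0.54
```

>>> jog_arm:
  plan:
    - [-1, [0, 0, -6], 0]
    - [-1, [0, 0, -16], 0]
    - [-1, [0, 0, -22], 0]
    - [-1, [0, 0, -22], 0]
    - [-1, [0, 0, -22], 0]
    - [-1, [0, 0, -22], 0]
    - [-1, [0, 0, -22], 0]
    - [-1, [0, 0, -22], 0]
    - [-1, [0, 0, -22], 0]
    - [-1, [0, 0, 0], 0]

```text
time_s: 13.17
eef_pos: [0.4889, -0.2718, 0.2964]
tcp_rot: [-179.8, 0.3, 172.7]
contact_force: [0.3, -0.0, -1.4]
width: 0.544
```

```bash
python3 -c "
from h import *
plan([((.42,0,.3),140,9),((.4855,.213,.295),98.4,9),((.4855,.213,.126),98.4,9)])"
```

```text
now [ 488.9 -271.8  296.4] 172.7 w 0.54
[[[11,29,0],np.float64(3.6)],[[13,28,0],np.float64(3.6)],[[15,27,-1],np.float64(3.6)],[[17,26,0],np.float64(3.7)],[[18,25,-1],np.float64(3.6)],[[20,24,0],np.float64(3.7)],[[22,23,-1],np.float64(3.6)],[[23,22,0],np.float64(3.7)],[[24,20,-1],np.float64(3.6)]]  -> [4.201e+02 4.000e-01 3.004e+02] 140.0
[[[10,23,1],np.float64(4.6)],[[11,22,1],np.float64(4.6)],[[13,21,0],np.float64(4.6)],[[15,20,1],np.float64(4.6)],[[16,18,0],np.float64(4.6)],[[18,17,1],np.float64(4.7)],[[19,16,0],np.float64(4.6)],[[20,14,1],np.float64(4.7)],[[22,12,0],np.float64(4.6)]]  -> [484.9 213.2 295.4] 98.4
[[[0,0,19],np.float64(0.0)],[[0,0,19],np.float64(0.0)],[[0,0,19],np.float64(0.0)],[[0,0,19],np.float64(0.0)],[[0,0,19],np.float64(0.0)],[[0,0,19],np.float64(0.0)],[[0,0,18],np.float64(0.0)],[[0,0,19],np.float64(0.0)],[[0,1,18],np.float64(0.0)]]  -> [485.9 213.4 126.4] 98.4
```

>>> jog_arm:
  plan:
    - [-1, [11, 29, 0], 3.6]
    - [-1, [13, 28, 0], 3.6]
    - [-1, [15, 27, -1], 3.6]
    - [-1, [17, 26, 0], 3.7]
    - [-1, [18, 25, -1], 3.6]
    - [-1, [20, 24, 0], 3.7]
    - [-1, [22, 23, -1], 3.6]
    - [-1, [23, 22, 0], 3.7]
    - [-1, [24, 20, -1], 3.6]

```text
time_s: 13.92
eef_pos: [0.4177, 0.0026, 0.2956]
tcp_rot: [-180.0, -0.0, 139.8]
contact_force: [0.8, 0.5, -1.9]
width: 0.538
```

>>> jog_arm:
  plan:
    - [-1, [10, 23, 1], 4.6]
    - [-1, [11, 22, 1], 4.6]
    - [-1, [13, 21, 0], 4.6]
    - [-1, [15, 20, 1], 4.6]
    - [-1, [16, 18, 0], 4.6]
    - [-1, [18, 17, 1], 4.7]
    - [-1, [19, 16, 0], 4.6]
    - [-1, [20, 14, 1], 4.7]
    - [-1, [22, 12, 0], 4.6]
    - [-1, [0, 0, 0], 0]

```text
time_s: 14.75
eef_pos: [0.4842, 0.2174, 0.2903]
tcp_rot: [-180.0, -0.1, 98.2]
contact_force: [-0.6, -0.3, -2.5]
width: 0.538
```

>>> jog_arm:
  plan:
    - [-1, [0, 0, 18], 0]
    - [-1, [0, 0, 22], 0]
    - [-1, [0, 0, 22], 0]
    - [-1, [0, 0, 22], 0]
    - [-1, [0, 0, 22], 0]
    - [-1, [0, 0, 22], 0]
    - [-1, [0, 0, 20], 0]
    - [-1, [0, 0, 12], 0]
    - [-1, [0, 0, 7], 0]
    - [-1, [0, 0, 0], 0]

```text
time_s: 15.58
eef_pos: [0.4828, 0.2136, 0.1226]
tcp_rot: [-179.9, 0.0, 98.4]
contact_force: [-0.7, 0.3, -1.5]
width: 0.545
```

>>> jog_arm:
  plan:
    - [-1, [0, 0, 3], 0]
    - [-1, [0, 0, 2], 0]
    - [-1, [0, 0, 1], 0]
    - [-1, [0, 0, 0], 0]
    - [-1, [0, 0, 0], 0]

```text
time_s: 16.0
eef_pos: [0.4839, 0.2141, 0.1183]
tcp_rot: [180.0, -0.0, 98.4]
contact_force: [-0.1, 0.1, -1.7]
width: 0.539
```

>>> jog_arm:
  plan:
    - [-1, [0, 0, 1], 0]
    - [-1, [0, 0, 1], 0]
    - [-1, [0, 0, 0], 0]
    - [-1, [0, 0, 0], 0]

```text
time_s: 16.33
eef_pos: [0.4839, 0.2142, 0.1163]
tcp_rot: [180.0, -0.0, 98.4]
contact_force: [-1.5, 0.6, 5.3]
width: 0.538
```

>>> jog_arm:
  plan:
    - [1, [0, 0, 0], 0]
    - [1, [0, 0, 0], 0]
    - [1, [0, 0, 0], 0]
    - [1, [0, 0, 0], 0]
    - [1, [0, 0, 0], 0]
    - [1, [0, 0, -10], 0]
    - [1, [0, 0, -25], 0]
    - [1, [0, 0, -30], 0]
    - [1, [0, 0, -30], 0]
    - [1, [0, 0, -30], 0]

```text
time_s: 17.17
eef_pos: [0.4834, 0.214, 0.2431]
tcp_rot: [180.0, 0.0, 98.4]
contact_force: [1.0, 0.1, -0.8]
width: 0.997
```

```bash
python3 - <<'E'
from h import *
plan([((.42,-.1,.25),90,10),((.473,-.402,.2),82.7,10),((.473,-.402,.072),82.7,6)])
from workcell import camera
a=camera("scene"); cv2.imwrite("pics/s2.png",a["pixels"][:,:,::-1])
E
```

```text
now [483.4 214.  243.1] 98.4 w 1.0
[[[-30,-11,-1],np.float64(0.8)],[[-30,-10,-1],np.float64(0.8)],[[-30,-10,-1],np.float64(0.9)],[[-31,-10,-1],np.float64(0.8)],[[-31,-9,0],np.float64(0.9)],[[-31,-9,-1],np.float64(0.8)],[[-31,-8,0],np.float64(0.9)],[[-31,-8,-1],np.float64(0.8)],[[-31,-7,0],np.float64(0.9)],[[-31,-7,-1],np.float64(0.8)]]  -> [419.6 -99.5 250.1] 90.0
[[[-30,5,5],np.float64(0.7)],[[-30,6,5],np.float64(0.7)],[[-30,6,5],np.float64(0.7)],[[-30,6,5],np.float64(0.7)],[[-30,7,5],np.float64(0.8)],[[-30,7,5],np.float64(0.7)],[[-30,8,5],np.float64(0.8)],[[-30,8,5],np.float64(0.7)],[[-29,8,5],np.float64(0.8)],[[-30,9,5],np.float64(0.7)]]  -> [ 472.8 -402.2  200.1] 82.7
[[[0,0,21],np.float64(0.0)],[[0,0,21],np.float64(0.0)],[[0,0,22],np.float64(0.0)],[[0,0,21],np.float64(0.0)],[[0,0,22],np.float64(0.0)],[[0,0,21],np.float64(0.0)]]  -> [ 472.8 -402.2   72.1] 82.7
```

View pics/s2.png

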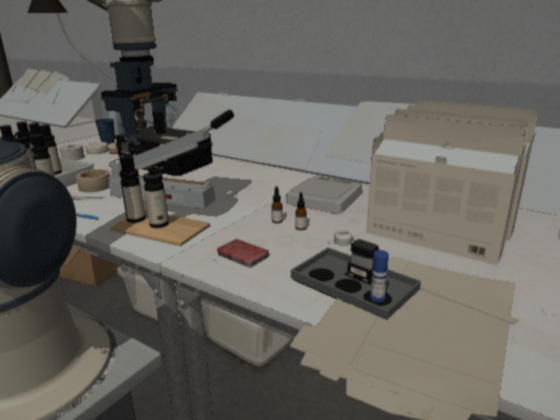

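Both bottles stand upright on the board (134,190 and 156,200). The glue stick (380,277) and stamp (364,260) remain in the caddy.

>>> jog_arm:
  plan:
    - [1, [-30, -11, -1], 0.8]
    - [1, [-30, -10, -1], 0.8]
    - [1, [-30, -10, -1], 0.9]
    - [1, [-31, -10, -1], 0.8]
    - [1, [-31, -9, 0], 0.9]
    - [1, [-31, -9, -1], 0.8]
    - [1, [-31, -8, 0], 0.9]
    - [1, [-31, -8, -1], 0.8]
    - [1, [-31, -7, 0], 0.9]
    - [1, [-31, -7, -1], 0.8]

```text
time_s: 18.05
eef_pos: [0.4193, -0.1008, 0.2485]
tcp_rot: [180.0, 0.0, 90.0]
contact_force: [0.7, 0.1, 0.7]
width: 0.997
```

>>> jog_arm:
  plan:
    - [0.3, [-30, 5, 5], 0.7]
    - [0.3, [-30, 6, 5], 0.7]
    - [0.3, [-30, 6, 5], 0.7]
    - [0.3, [-30, 6, 5], 0.7]
    - [0.3, [-30, 7, 5], 0.8]
    - [0.3, [-30, 7, 5], 0.7]
    - [0.3, [-30, 8, 5], 0.8]
    - [0.3, [-30, 8, 5], 0.7]
    - [0.3, [-29, 8, 5], 0.8]
    - [0.3, [-30, 9, 5], 0.7]

```text
time_s: 18.88
eef_pos: [0.473, -0.4036, 0.1982]
tcp_rot: [180.0, 0.0, 82.7]
contact_force: [0.8, -0.2, 0.3]
width: 0.646
```

>>> jog_arm:
  plan:
    - [0.3, [0, 0, 0], 0]
    - [0.3, [0, 0, 0], 0]

```text
time_s: 19.05
eef_pos: [0.4728, -0.4032, 0.1977]
tcp_rot: [-180.0, -0.0, 82.6]
contact_force: [-0.1, 1.4, 0.6]
width: 0.648
```

>>> jog_arm:
  plan:
    - [0.3, [1, 0, 20], 0]
    - [0.3, [0, 0, 22], 0]
    - [0.3, [0, 0, 22], 0]
    - [0.3, [0, 0, 22], 0]
    - [0.3, [0, 0, 20], 0]
    - [0.3, [0, 0, 12], 0]
    - [0.3, [0, 0, 7], 0]
    - [-1, [0, 0, 0], 0]
    - [-1, [0, 0, 0], 0]
    - [-1, [0, 0, 0], 0]

```text
time_s: 19.88
eef_pos: [0.4737, -0.4015, 0.0741]
tcp_rot: [179.9, 0.1, 82.7]
contact_force: [0.1, -0.6, 0.4]
width: 0.462
```

>>> jog_arm:
  plan:
    - [-1, [0, 0, 0], 0]
    - [-1, [0, 0, 0], 0]
    - [-1, [0, 0, 0], 0]
    - [-1, [0, 0, 0], 0]

```text
time_s: 20.22
eef_pos: [0.4735, -0.4015, 0.0737]
tcp_rot: [179.9, 0.0, 82.7]
contact_force: [-0.0, 1.0, 6.9]
width: 0.299
```

>>> jog_arm:
  plan:
    - [-1, [0, 0, -6], 0]
    - [-1, [0, 0, -16], 0]
    - [-1, [0, 0, -22], 0]
    - [-1, [0, 0, -22], 0]
    - [-1, [0, 0, -22], 0]
    - [-1, [0, 0, -22], 0]
    - [-1, [0, 0, -10], 0]
    - [-1, [0, 0, 0], 0]
    - [-1, [0, 0, 0], 0]

```text
time_s: 20.97
eef_pos: [0.4731, -0.4011, 0.1927]
tcp_rot: [180.0, 0.0, 82.7]
contact_force: [0.2, 0.7, -1.2]
width: 0.298
```

```bash
python3 -c "
from h import *
plan([((.42,-.1,.2),90,10),((.497,.134,.195),98.4,8)])"
```

```text
now [ 473.1 -401.1  192.7] 82.7 w 0.3
[[[29,-9,-1],np.float64(-0.7)],[[29,-9,-1],np.float64(-0.7)],[[29,-8,-1],np.float64(-0.7)],[[30,-8,-1],np.float64(-0.7)],[[30,-8,-1],np.float64(-0.7)],[[30,-7,0],np.float64(-0.8)],[[30,-7,-1],np.float64(-0.7)],[[30,-6,0],np.float64(-0.8)],[[30,-6,-1],np.float64(-0.7)],[[29,-6,0],np.float64(-0.8)]]  -> [ 420.3 -100.4  199.7] 90.0
[[[29,10,1],np.float64(-1.0)],[[29,10,1],np.float64(-1.1)],[[29,11,0],np.float64(-1.0)],[[29,11,1],np.float64(-1.1)],[[29,12,0],np.float64(-1.0)],[[28,12,1],np.float64(-1.1)],[[28,13,0],np.float64(-1.0)],[[28,13,1],np.float64(-1.1)]]  -> [497.4 134.2 194.7] 98.4
```

>>> jog_arm:
  plan:
    - [-1, [29, -9, -1], -0.7]
    - [-1, [29, -9, -1], -0.7]
    - [-1, [29, -8, -1], -0.7]
    - [-1, [30, -8, -1], -0.7]
    - [-1, [30, -8, -1], -0.7]
    - [-1, [30, -7, 0], -0.8]
    - [-1, [30, -7, -1], -0.7]
    - [-1, [30, -6, 0], -0.8]
    - [-1, [30, -6, -1], -0.7]
    - [-1, [29, -6, 0], -0.8]

```text
time_s: 21.8
eef_pos: [0.419, -0.0987, 0.1987]
tcp_rot: [-179.9, -0.1, 90.1]
contact_force: [1.2, 0.1, -0.8]
width: 0.297
```

>>> jog_arm:
  plan:
    - [-1, [29, 10, 1], -1]
    - [-1, [29, 10, 1], -1.1]
    - [-1, [29, 11, 0], -1]
    - [-1, [29, 11, 1], -1.1]
    - [-1, [29, 12, 0], -1]
    - [-1, [28, 12, 1], -1.1]
    - [-1, [28, 13, 0], -1]
    - [-1, [28, 13, 1], -1.1]
    - [-1, [0, 0, 0], 0]
    - [-1, [0, 0, 0], 0]

```text
time_s: 22.63
eef_pos: [0.4968, 0.1353, 0.1933]
tcp_rot: [-179.9, 0.0, 98.6]
contact_force: [-0.6, -0.2, -0.5]
width: 0.298
```

>>> jog_arm:
  plan:
    - [-1, [0, 0, 18], 0]
    - [-1, [0, 0, 22], 0]
    - [-1, [0, 0, 22], 0]
    - [-1, [0, 0, 20], 0]
    - [-1, [0, 0, 18], 0]
    - [-1, [0, 0, 10], 0]
    - [-1, [0, 0, 5], 0]
    - [-1, [0, 0, 0], 0]
    - [-1, [0, 0, 0], 0]

```text
time_s: 23.38
eef_pos: [0.4976, 0.1339, 0.0802]
tcp_rot: [180.0, 0.0, 98.4]
contact_force: [-0.1, -0.1, 0.2]
width: 0.297
```

>>> jog_arm:
  plan:
    - [-1, [0, 0, 3], 0]
    - [-1, [0, 0, 2], 0]
    - [-1, [0, 0, 1], 0]
    - [-1, [0, 0, 0], 0]
    - [-1, [0, 0, 0], 0]

```text
time_s: 23.8
eef_pos: [0.4976, 0.1342, 0.0741]
tcp_rot: [180.0, 0.0, 98.4]
contact_force: [0.1, -0.2, -0.1]
width: 0.293
```

>>> jog_arm:
  plan:
    - [-1, [0, 0, 1], 0]
    - [-1, [0, 0, 0], 0]
    - [-1, [0, 0, 0], 0]
    - [0.3, [0, 0, 0], 0]
    - [0.3, [0, 0, 0], 0]
    - [0.3, [0, 0, 0], 0]
    - [0.3, [0, 0, 0], 0]

```text
time_s: 24.38
eef_pos: [0.4975, 0.1342, 0.0729]
tcp_rot: [-180.0, 0.0, 98.4]
contact_force: [-0.7, -0.6, 0.3]
width: 0.556
```

>>> jog_arm:
  plan:
    - [0.3, [0, 0, -6], 0]
    - [0.3, [0, 0, -20], 0]
    - [0.3, [0, 0, -25], 0]
    - [0.3, [0, 0, -30], 0]
    - [0.3, [0, 0, -30], 0]
    - [0.3, [0, 0, -30], 0]
    - [0.3, [0, 0, 0], 0]

```text
time_s: 24.97
eef_pos: [0.4999, 0.1346, 0.2195]
tcp_rot: [179.5, -0.0, 98.4]
contact_force: [1.5, 1.2, 1.5]
width: 0.648
```

```bash
python3 - <<'E'
from h import *
from workcell import camera
a=camera("top"); b=camera("scene"); np.savez("pics/t3.npz",**a); np.savez("pics/s3.npz",**b)
cv2.imwrite("pics/s3.png",b["pixels"][:,:,::-1])
for n,c in(("top",a),("scene",b)):
    P=cloud(c).reshape(-1,3); Q=P[(np.hypot(P[:,0]-.535,P[:,1]+.342)<.05)&(P[:,2]>.075)&(P[:,2]<.1)]
    print(n,len(Q),Q.mean(0).round(4),rect(Q))
    g=P[(np.hypot(P[:,0]-.4976,P[:,1]-.134)<.03)&(P[:,2]>.1)&(P[:,2]<.12)]; print("glue top",len(g),g.mean(0).round(4))
plan([((.45,-.1,.2),90,9),((.535,-.342,.18),82.7,9)])
v=cv2.resize(a["pixels"][200:260,325:415,::-1],None,fx=6,fy=6,interpolation=2); cv2.imwrite("pics/crop3.png",v)
E
```

```text
top 212 [ 0.5345 -0.3419  0.0862] (534.7, -343.5, 33.6, 55.2, -7.2)
glue top 0 [nan nan nan]
scene 298 [ 0.5259 -0.3494  0.0837] (529.5, -347.2, 32.7, 53.1, -6.5)
glue top 71 [0.4927 0.1271 0.1073]
now [498.  134.3 215.1] 98.4 w 0.65
[[[-25,-9,2],np.float64(0.9)],[[-25,-9,2],np.float64(0.9)],[[-25,-8,2],np.float64(0.9)],[[-25,-8,2],np.float64(1.0)],[[-26,-7,1],np.float64(0.9)],[[-26,-7,2],np.float64(1.0)],[[-26,-7,1],np.float64(0.9)],[[-26,-6,2],np.float64(1.0)],[[-25,-6,1],np.float64(0.9)]]  -> [450.1 -99.6 200.1] 90.0
[[[-27,9,2],np.float64(0.8)],[[-27,10,2],np.float64(0.8)],[[-27,10,2],np.float64(0.8)],[[-26,11,2],np.float64(0.8)],[[-26,11,2],np.float64(0.8)],[[-26,11,3],np.float64(0.8)],[[-26,12,2],np.float64(0.8)],[[-26,12,3],np.float64(0.9)],[[-26,12,2],np.float64(0.8)]]  -> [ 534.8 -341.9  180.1] 82.7<stdin>:8: RuntimeWarning: Mean of empty slice.
  ret = um.true_divide(
```

View pics/crop3.png

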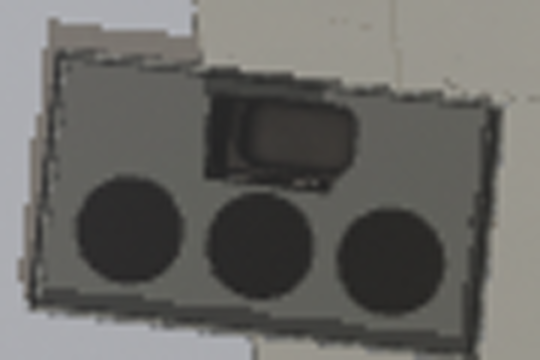

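View pics/s3.png

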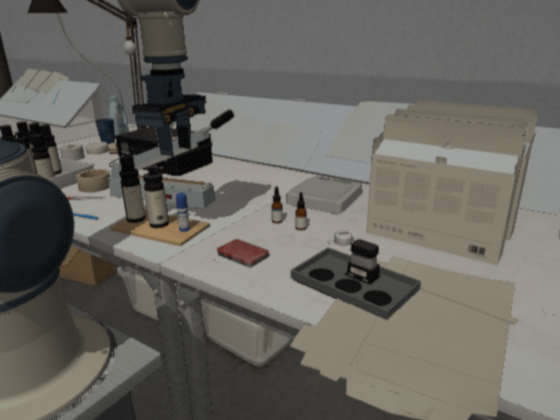

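The first crop shows three empty round pads and the stamp's head at (300,138), its foot showing to the left. The scene view shows the three things upright on the board (134/156/183, about 210). Next is the stamp.

>>> jog_arm:
  plan:
    - [0.4, [-25, -9, 2], 0.9]
    - [0.4, [-25, -9, 2], 0.9]
    - [0.4, [-25, -8, 2], 0.9]
    - [0.4, [-25, -8, 2], 1]
    - [0.4, [-26, -7, 1], 0.9]
    - [0.4, [-26, -7, 2], 1]
    - [0.4, [-26, -7, 1], 0.9]
    - [0.4, [-26, -6, 2], 1]
    - [0.4, [-25, -6, 1], 0.9]

```text
time_s: 25.82
eef_pos: [0.4483, -0.1008, 0.1976]
tcp_rot: [-179.9, -0.0, 90.0]
contact_force: [0.2, 0.6, -0.1]
width: 0.701
```

>>> jog_arm:
  plan:
    - [0.4, [-27, 9, 2], 0.8]
    - [0.4, [-27, 10, 2], 0.8]
    - [0.4, [-27, 10, 2], 0.8]
    - [0.4, [-26, 11, 2], 0.8]
    - [0.4, [-26, 11, 2], 0.8]
    - [0.4, [-26, 11, 3], 0.8]
    - [0.4, [-26, 12, 2], 0.8]
    - [0.4, [-26, 12, 3], 0.9]
    - [0.4, [-26, 12, 2], 0.8]
    - [0.4, [0, 0, 0], 0]

```text
time_s: 26.65
eef_pos: [0.5348, -0.346, 0.1767]
tcp_rot: [-179.9, 0.0, 82.5]
contact_force: [-1.3, 0.1, -0.8]
width: 0.701
```

>>> jog_arm:
  plan:
    - [0.4, [0, 0, 20], 0]
    - [0.4, [0, 0, 22], 0]
    - [0.4, [0, 0, 15], 0]
    - [0.4, [0, 0, 0], 0]

```text
time_s: 26.98
eef_pos: [0.5321, -0.3402, 0.1175]
tcp_rot: [-179.6, -0.2, 82.7]
contact_force: [-1.7, 0.3, -0.9]
width: 0.702
```

>>> jog_arm:
  plan:
    - [0.4, [0, 0, 0], 0]
    - [0.4, [0, 0, 0], 0]

```text
time_s: 27.15
eef_pos: [0.5345, -0.3419, 0.1223]
tcp_rot: [180.0, 0.0, 82.7]
contact_force: [-0.3, 0.5, 1.0]
width: 0.696
```

>>> jog_arm:
  plan:
    - [0.4, [0, 0, 20], 0]
    - [0.4, [0, 0, 22], 0]
    - [0.4, [0, 0, 16], 0]
    - [0.4, [0, 0, 8], 0]
    - [0.4, [0, 0, 0], 0]
    - [-1, [0, 0, 0], 0]
    - [-1, [0, 0, 0], 0]
    - [-1, [0, 0, 0], 0]
    - [-1, [0, 0, 0], 0]
    - [-1, [0, 0, 0], 0]

```text
time_s: 27.98
eef_pos: [0.5346, -0.3422, 0.0566]
tcp_rot: [179.9, 0.0, 82.7]
contact_force: [0.9, 0.4, 5.7]
width: 0.365
```

>>> jog_arm:
  plan:
    - [-1, [0, 0, 0], 0]
    - [-1, [0, 0, 0], 0]

```text
time_s: 28.15
eef_pos: [0.5347, -0.3422, 0.0565]
tcp_rot: [179.9, 0.0, 82.7]
contact_force: [0.3, 0.3, 7.1]
width: 0.368
```

>>> jog_arm:
  plan:
    - [-1, [0, 0, -6], 0]
    - [-1, [0, 0, -14], 0]
    - [-1, [0, 0, -20], 0]
    - [-1, [0, 0, -20], 0]
    - [-1, [0, 0, -20], 0]
    - [-1, [0, 0, -20], 0]
    - [-1, [0, 0, 0], 0]
    - [-1, [0, 0, 0], 0]

```text
time_s: 28.82
eef_pos: [0.5347, -0.3423, 0.1571]
tcp_rot: [179.9, 0.1, 82.7]
contact_force: [-0.0, 0.1, -1.3]
width: 0.372
```

```bash
python3 - <<'E'
from h import *
from workcell import camera
b=camera("scene"); cv2.imwrite("pics/s4.png",b["pixels"][120:340,200:480,::-1])
plan([((.483,-.067,.16),86,10)])
E
```

```text
now [ 534.2 -341.9  156. ] 82.7 w 0.37
[[[27,-9,0],np.float64(-0.3)],[[27,-8,0],np.float64(-0.3)],[[27,-8,-1],np.float64(-0.3)],[[27,-8,0],np.float64(-0.3)],[[27,-8,-1],np.float64(-0.3)],[[27,-8,0],np.float64(-0.4)],[[26,-8,-1],np.float64(-0.3)],[[27,-8,0],np.float64(-0.4)],[[27,-7,-1],np.float64(-0.3)],[[26,-7,0],np.float64(-0.4)]]  -> [483.  -67.2 160. ] 86.0
```

View pics/s4.png

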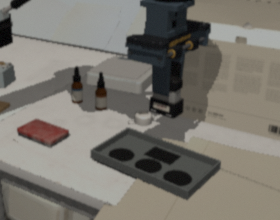

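The stamp is held level (165,105) above its oblong pad. Now to the tin.

>>> jog_arm:
  plan:
    - [-1, [27, -9, 0], -0.3]
    - [-1, [27, -8, 0], -0.3]
    - [-1, [27, -8, -1], -0.3]
    - [-1, [27, -8, 0], -0.3]
    - [-1, [27, -8, -1], -0.3]
    - [-1, [27, -8, 0], -0.4]
    - [-1, [26, -8, -1], -0.3]
    - [-1, [27, -8, 0], -0.4]
    - [-1, [27, -7, -1], -0.3]
    - [-1, [26, -7, 0], -0.4]

```text
time_s: 29.7
eef_pos: [0.482, -0.0658, 0.1591]
tcp_rot: [-179.9, -0.0, 86.0]
contact_force: [0.5, 0.6, -0.7]
width: 0.369
```

>>> jog_arm:
  plan:
    - [-1, [0, 0, 0], 0]
    - [-1, [0, 0, 0], 0]
    - [-1, [0, 0, 20], 0]
    - [-1, [0, 0, 22], 0]
    - [-1, [0, 0, 22], 0]
    - [-1, [0, 0, 15], 0]
    - [-1, [0, 0, 8], 0]
    - [-1, [0, 0, 0], 0]
    - [-1, [0, 0, 0], 0]

```text
time_s: 30.45
eef_pos: [0.4832, -0.0678, 0.0728]
tcp_rot: [-180.0, -0.0, 86.0]
contact_force: [0.1, -0.2, -0.4]
width: 0.366
```

>>> jog_arm:
  plan:
    - [-1, [0, 0, 4], 0]
    - [-1, [0, 0, 2], 0]
    - [-1, [0, 0, 1], 0]
    - [-1, [0, 0, 1], 0]
    - [-1, [0, 0, 0], 0]
    - [-1, [0, 0, 0], 0]

```text
time_s: 30.95
eef_pos: [0.4832, -0.0673, 0.0651]
tcp_rot: [180.0, 0.0, 86.0]
contact_force: [-0.9, -1.1, -0.9]
width: 0.367
```

>>> jog_arm:
  plan:
    - [-1, [0, 0, 1], 0]
    - [-1, [0, 0, 1], 0]
    - [-1, [0, 0, 0], 0]
    - [-1, [0, 0, 0], 0]

```text
time_s: 31.28
eef_pos: [0.4831, -0.0673, 0.0629]
tcp_rot: [-180.0, 0.0, 86.0]
contact_force: [-0.7, 0.3, -0.9]
width: 0.366
```

>>> jog_arm:
  plan:
    - [-1, [0, 0, 1], 0]
    - [-1, [0, 0, 0], 0]
    - [-1, [0, 0, 0], 0]

```text
time_s: 31.53
eef_pos: [0.4836, -0.0673, 0.0625]
tcp_rot: [179.9, 0.0, 86.0]
contact_force: [-1.2, 1.5, 13.3]
width: 0.368
```

Contact at 13 N. I'll release to a small opening and then rise.

>>> jog_arm:
  plan:
    - [0.4, [0, 0, 0], 0]
    - [0.4, [0, 0, 0], 0]
    - [0.4, [0, 0, 0], 0]
    - [0.4, [0, 0, 0], 0]
    - [0.4, [0, 0, 0], 0]
    - [0.4, [0, 0, -8], 0]
    - [0.4, [0, 0, -20], 0]
    - [0.4, [0, 0, -30], 0]
    - [0.4, [0, 0, -30], 0]
    - [0.4, [0, 0, -30], 0]

```text
time_s: 32.37
eef_pos: [0.4827, -0.0672, 0.1818]
tcp_rot: [-180.0, -0.0, 86.0]
contact_force: [0.5, -0.0, -0.2]
width: 0.7
```

```bash
python3 - <<'E'
from h import *
from workcell import camera
plan([((.47,.09,.2),98.4,9)])
plan([((.497,.134,.2),98.4,9)])
b=camera("scene"); cv2.imwrite("pics/s5.png",b["pixels"][:,:,::-1])
P=cloud(b).reshape(-1,3); Q=P[(np.hypot(P[:,0]-.483,P[:,1]+.067)<.045)&(P[:,2]>.085)&(P[:,2]<.1)]; print("stamp top scene",len(Q),rect(Q),Q[:,2].mean())
E
```

```text
now [482.7 -67.2 181.8] 86.0 w 0.7
[[[17,-3,-2],np.float64(-1.4)],[[17,-2,-2],np.float64(-1.4)],[[18,-2,-2],np.float64(-1.4)],[[17,-1,-2],np.float64(-1.4)],[[18,-1,-2],np.float64(-1.4)],[[18,0,-2],np.float64(-1.3)],[[17,0,-2],np.float64(-1.4)],[[18,0,-2],np.float64(-1.3)],[[17,1,-2],np.float64(-1.4)]]  -> [470.3  89.9 199.8] 98.4
now [482.7 -67.2 181.8] 86.0 w 0.7
[[[22,0,-2],np.float64(-1.4)],[[22,1,-2],np.float64(-1.4)],[[22,1,-2],np.float64(-1.4)],[[23,2,-2],np.float64(-1.4)],[[22,2,-2],np.float64(-1.4)],[[22,3,-2],np.float64(-1.3)],[[23,3,-2],np.float64(-1.4)],[[22,4,-2],np.float64(-1.3)],[[22,4,-2],np.float64(-1.4)]]  -> [497.1 133.6 199.8] 98.4
stamp top scene 189 (479.7, -73.5, 30.9, 51.0, -2.5) 0.09114621127961564
```

View pics/s5.png

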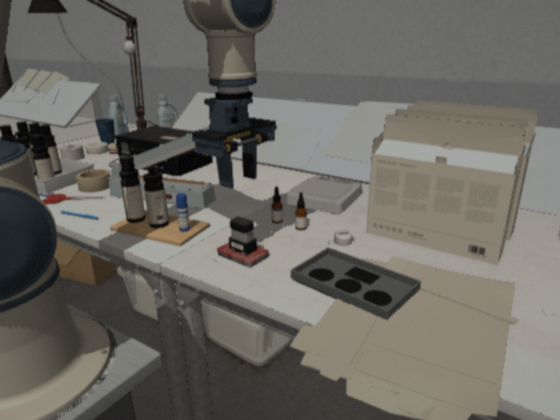

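The stamp stands centred on the tin (242,240), with the three things untouched on the board. Next the glue stick goes back, then the pump, then the cap.

>>> jog_arm:
  plan:
    - [0.3, [22, 0, -2], -1.4]
    - [0.3, [22, 1, -2], -1.4]
    - [0.3, [22, 1, -2], -1.4]
    - [0.3, [23, 2, -2], -1.4]
    - [0.3, [22, 2, -2], -1.4]
    - [0.3, [22, 3, -2], -1.3]
    - [0.3, [23, 3, -2], -1.4]
    - [0.3, [22, 4, -2], -1.3]
    - [0.3, [22, 4, -2], -1.4]
    - [0.3, [0, 0, 0], 0]

```text
time_s: 33.25
eef_pos: [0.4977, 0.1366, 0.1988]
tcp_rot: [179.9, -0.0, 98.6]
contact_force: [-0.2, 0.2, 0.0]
width: 0.649
```

>>> jog_arm:
  plan:
    - [0.3, [0, 0, 0], 0]
    - [0.3, [0, 0, 0], 0]

```text
time_s: 33.42
eef_pos: [0.4973, 0.1332, 0.1981]
tcp_rot: [-180.0, 0.0, 98.4]
contact_force: [-0.7, -0.3, -0.6]
width: 0.653
```

>>> jog_arm:
  plan:
    - [0.3, [1, 0, 20], 0]
    - [0.3, [0, 0, 22], 0]
    - [0.3, [0, 0, 22], 0]
    - [0.3, [0, 0, 22], 0]
    - [0.3, [0, 0, 20], 0]
    - [0.3, [0, 0, 12], 0]
    - [0.3, [0, 0, 7], 0]
    - [-1, [0, 0, 0], 0]
    - [-1, [0, 0, 0], 0]
    - [-1, [0, 0, 0], 0]

```text
time_s: 34.25
eef_pos: [0.498, 0.1343, 0.0737]
tcp_rot: [179.9, 0.0, 98.4]
contact_force: [-0.4, 0.3, 0.1]
width: 0.464
```

>>> jog_arm:
  plan:
    - [-1, [0, 0, 0], 0]
    - [-1, [0, 0, 0], 0]
    - [-1, [0, 0, 0], 0]
    - [-1, [0, 0, 0], 0]

```text
time_s: 34.58
eef_pos: [0.4978, 0.1346, 0.0736]
tcp_rot: [179.9, 0.0, 98.4]
contact_force: [-0.7, -0.3, 8.1]
width: 0.297
```

>>> jog_arm:
  plan:
    - [-1, [0, 0, -6], 0]
    - [-1, [0, 0, -16], 0]
    - [-1, [0, 0, -22], 0]
    - [-1, [0, 0, -22], 0]
    - [-1, [0, 0, -22], 0]
    - [-1, [0, 0, -22], 0]
    - [-1, [0, 0, -20], 0]
    - [-1, [0, 0, 0], 0]
    - [-1, [0, 0, 0], 0]

```text
time_s: 35.33
eef_pos: [0.4978, 0.1346, 0.204]
tcp_rot: [179.9, 0.0, 98.4]
contact_force: [-0.5, -0.9, -0.9]
width: 0.298
```

```bash
python3 -c "
from h import *
plan([((.42,-.1,.205),90,9),((.4735,-.4015,.2),82.7,10)])"
```

```text
now [497.8 134.6 204. ] 98.4 w 0.3
[[[-25,-12,0],np.float64(0.9)],[[-25,-12,0],np.float64(0.9)],[[-25,-12,0],np.float64(0.9)],[[-25,-11,0],np.float64(1.0)],[[-25,-11,0],np.float64(0.9)],[[-25,-10,0],np.float64(1.0)],[[-26,-10,0],np.float64(0.9)],[[-26,-10,0],np.float64(1.0)],[[-25,-9,-1],np.float64(0.9)]]  -> [419.9 -99.8 205. ] 90.0
[[[-30,5,1],np.float64(0.7)],[[-30,6,0],np.float64(0.7)],[[-30,6,1],np.float64(0.7)],[[-30,6,0],np.float64(0.7)],[[-30,7,1],np.float64(0.8)],[[-30,7,0],np.float64(0.7)],[[-30,8,1],np.float64(0.8)],[[-29,8,0],np.float64(0.7)],[[-30,8,1],np.float64(0.8)],[[-29,9,0],np.float64(0.7)]]  -> [ 473.2 -401.5  200. ] 82.7
```

>>> jog_arm:
  plan:
    - [-1, [-25, -12, 0], 0.9]
    - [-1, [-25, -12, 0], 0.9]
    - [-1, [-25, -12, 0], 0.9]
    - [-1, [-25, -11, 0], 1]
    - [-1, [-25, -11, 0], 0.9]
    - [-1, [-25, -10, 0], 1]
    - [-1, [-26, -10, 0], 0.9]
    - [-1, [-26, -10, 0], 1]
    - [-1, [-25, -9, -1], 0.9]

```text
time_s: 36.08
eef_pos: [0.4181, -0.1008, 0.203]
tcp_rot: [-179.9, -0.0, 90.0]
contact_force: [1.0, 0.2, 0.2]
width: 0.301
```

>>> jog_arm:
  plan:
    - [-1, [-30, 5, 1], 0.7]
    - [-1, [-30, 6, 0], 0.7]
    - [-1, [-30, 6, 1], 0.7]
    - [-1, [-30, 6, 0], 0.7]
    - [-1, [-30, 7, 1], 0.8]
    - [-1, [-30, 7, 0], 0.7]
    - [-1, [-30, 8, 1], 0.8]
    - [-1, [-29, 8, 0], 0.7]
    - [-1, [-30, 8, 1], 0.8]
    - [-1, [-29, 9, 0], 0.7]

```text
time_s: 36.92
eef_pos: [0.4721, -0.4026, 0.1975]
tcp_rot: [-179.9, -0.1, 82.7]
contact_force: [-0.1, 0.6, -0.2]
width: 0.297
```

>>> jog_arm:
  plan:
    - [-1, [0, 0, 0], 0]
    - [-1, [0, 0, 0], 0]
    - [-1, [0, 0, 18], 0]
    - [-1, [0, 0, 22], 0]
    - [-1, [0, 0, 22], 0]
    - [-1, [0, 0, 22], 0]
    - [-1, [0, 0, 20], 0]
    - [-1, [0, 0, 12], 0]
    - [-1, [0, 0, 0], 0]
    - [-1, [0, 0, 0], 0]

```text
time_s: 37.75
eef_pos: [0.4725, -0.4008, 0.0828]
tcp_rot: [-179.9, -0.0, 82.8]
contact_force: [0.7, 0.3, -0.2]
width: 0.299
```

>>> jog_arm:
  plan:
    - [-1, [0, 1, 4], 0]
    - [-1, [0, 0, 2], 0]
    - [-1, [0, 0, 1], 0]
    - [-1, [0, 0, 1], 0]
    - [-1, [0, 0, 0], 0]
    - [-1, [0, 0, 0], 0]

```text
time_s: 38.25
eef_pos: [0.4737, -0.4017, 0.0751]
tcp_rot: [180.0, 0.0, 82.7]
contact_force: [-0.1, 0.1, -0.0]
width: 0.3
```

>>> jog_arm:
  plan:
    - [-1, [0, 0, 1], 0]
    - [-1, [0, 0, 1], 0]
    - [-1, [0, 0, 0], 0]
    - [-1, [0, 0, 0], 0]

```text
time_s: 38.58
eef_pos: [0.4738, -0.4019, 0.0736]
tcp_rot: [180.0, 0.0, 82.7]
contact_force: [-2.1, 1.0, 9.8]
width: 0.302
```

>>> jog_arm:
  plan:
    - [0.3, [0, 0, 0], 0]
    - [0.3, [0, 0, 0], 0]
    - [0.3, [0, 0, 0], 0]
    - [0.3, [0, 0, 0], 0]
    - [0.3, [0, 0, -8], 0]
    - [0.3, [0, 0, -25], 0]
    - [0.3, [0, 0, -35], 0]
    - [0.3, [0, 0, -35], 0]
    - [0.3, [0, 0, -35], 0]
    - [1, [0, 0, -35], 0]

```text
time_s: 39.42
eef_pos: [0.4734, -0.4014, 0.2483]
tcp_rot: [180.0, 0.0, 82.7]
contact_force: [0.0, -0.5, 0.3]
width: 0.695
```

```bash
python3 -c "
from h import *
plan([((.42,-.1,.25),90,10),((.484,.2142,.25),98.4,10)])"
```

```text
now [ 473.4 -401.4  248.3] 82.7 w 0.7
[[[29,-9,0],np.float64(-0.7)],[[29,-9,0],np.float64(-0.7)],[[30,-8,0],np.float64(-0.7)],[[30,-8,0],np.float64(-0.7)],[[30,-8,0],np.float64(-0.7)],[[30,-7,0],np.float64(-0.8)],[[30,-7,0],np.float64(-0.7)],[[29,-7,-1],np.float64(-0.8)],[[30,-6,0],np.float64(-0.7)],[[30,-6,-1],np.float64(-0.8)]]  -> [419.6 -99.7 250.3] 90.0
[[[31,6,0],np.float64(-0.8)],[[31,7,0],np.float64(-0.8)],[[31,7,0],np.float64(-0.8)],[[31,8,0],np.float64(-0.9)],[[31,8,0],np.float64(-0.8)],[[31,9,0],np.float64(-0.9)],[[31,9,0],np.float64(-0.8)],[[31,10,0],np.float64(-0.9)],[[30,10,0],np.float64(-0.8)],[[31,11,0],np.float64(-0.9)]]  -> [484.2 214.6 250.3] 98.4
```

>>> jog_arm:
  plan:
    - [1, [29, -9, 0], -0.7]
    - [1, [29, -9, 0], -0.7]
    - [1, [30, -8, 0], -0.7]
    - [1, [30, -8, 0], -0.7]
    - [1, [30, -8, 0], -0.7]
    - [1, [30, -7, 0], -0.8]
    - [1, [30, -7, 0], -0.7]
    - [1, [29, -7, -1], -0.8]
    - [1, [30, -6, 0], -0.7]
    - [1, [30, -6, -1], -0.8]

```text
time_s: 40.25
eef_pos: [0.4193, -0.0986, 0.2484]
tcp_rot: [180.0, 0.0, 90.0]
contact_force: [0.5, 0.2, -0.9]
width: 1.0
```

>>> jog_arm:
  plan:
    - [1, [31, 6, 0], -0.8]
    - [1, [31, 7, 0], -0.8]
    - [1, [31, 7, 0], -0.8]
    - [1, [31, 8, 0], -0.9]
    - [1, [31, 8, 0], -0.8]
    - [1, [31, 9, 0], -0.9]
    - [1, [31, 9, 0], -0.8]
    - [1, [31, 10, 0], -0.9]
    - [1, [30, 10, 0], -0.8]
    - [1, [31, 11, 0], -0.9]

```text
time_s: 41.08
eef_pos: [0.4844, 0.2159, 0.2485]
tcp_rot: [180.0, 0.0, 98.5]
contact_force: [0.4, -0.2, -0.3]
width: 0.999
```

>>> jog_arm:
  plan:
    - [1, [0, 0, 0], 0]
    - [1, [0, 0, 0], 0]
    - [1, [0, 0, 0], 0]

```text
time_s: 41.33
eef_pos: [0.4842, 0.214, 0.2481]
tcp_rot: [-180.0, 0.0, 98.5]
contact_force: [0.4, -0.9, 0.5]
width: 0.999
```

Down 131 mm to 0.117, grip, and lift.

>>> jog_arm:
  plan:
    - [1, [0, 0, 20], 0]
    - [1, [0, 0, 22], 0]
    - [1, [0, 0, 22], 0]
    - [1, [0, 0, 22], 0]
    - [1, [0, 0, 22], 0]
    - [1, [0, 0, 15], 0]
    - [1, [0, 0, 8], 0]
    - [-1, [0, 0, 0], 0]
    - [-1, [0, 0, 0], 0]
    - [-1, [0, 0, 0], 0]

```text
time_s: 42.17
eef_pos: [0.4851, 0.2141, 0.118]
tcp_rot: [179.9, -0.0, 98.4]
contact_force: [-0.1, -0.3, -0.1]
width: 0.815
```

>>> jog_arm:
  plan:
    - [-1, [0, 0, 0], 0]
    - [-1, [0, 0, 0], 0]
    - [-1, [0, 0, 0], 0]
    - [-1, [0, 0, 0], 0]

```text
time_s: 42.5
eef_pos: [0.4846, 0.2144, 0.1173]
tcp_rot: [180.0, -0.0, 98.4]
contact_force: [-2.3, -0.6, 6.9]
width: 0.543
```

>>> jog_arm:
  plan:
    - [-1, [0, 0, -6], 0]
    - [-1, [0, 0, -16], 0]
    - [-1, [0, 0, -22], 0]
    - [-1, [0, 0, -22], 0]
    - [-1, [0, 0, -22], 0]
    - [-1, [0, 0, -22], 0]
    - [-1, [0, 0, -22], 0]
    - [-1, [0, 0, -10], 0]
    - [-1, [0, 0, 0], 0]
    - [-1, [0, 0, 0], 0]

```text
time_s: 43.33
eef_pos: [0.4843, 0.2143, 0.2586]
tcp_rot: [180.0, -0.0, 98.4]
contact_force: [0.4, 0.6, -3.1]
width: 0.543
```

```bash
python3 -c "
from h import *
plan([((.42,-.02,.265),135,9),((.4879,-.2711,.26),172.7,10)])"
```

```text
now [484.3 214.3 258.6] 98.4 w 0.54
[[[-25,-11,-1],np.float64(-4.1)],[[-24,-13,-1],np.float64(-4.1)],[[-23,-14,-1],np.float64(-4.1)],[[-22,-16,-1],np.float64(-4.0)],[[-21,-17,0],np.float64(-4.1)],[[-19,-19,-1],np.float64(-4.0)],[[-18,-20,0],np.float64(-4.1)],[[-16,-21,-1],np.float64(-4.0)],[[-15,-23,0],np.float64(-4.1)]]  -> [419.7 -20.4 264.6] 135.0
[[[-23,-13,0],np.float64(-3.8)],[[-22,-14,1],np.float64(-3.8)],[[-21,-16,0],np.float64(-3.8)],[[-19,-17,1],np.float64(-3.8)],[[-18,-18,0],np.float64(-3.7)],[[-17,-20,1],np.float64(-3.8)],[[-16,-21,0],np.float64(-3.7)],[[-14,-21,1],np.float64(-3.8)],[[-13,-23,0],np.float64(-3.7)],[[-12,-23,1],np.float64(-3.8)]]  -> [ 488.2 -271.3  259.6] 172.7
```

>>> jog_arm:
  plan:
    - [-1, [-25, -11, -1], -4.1]
    - [-1, [-24, -13, -1], -4.1]
    - [-1, [-23, -14, -1], -4.1]
    - [-1, [-22, -16, -1], -4]
    - [-1, [-21, -17, 0], -4.1]
    - [-1, [-19, -19, -1], -4]
    - [-1, [-18, -20, 0], -4.1]
    - [-1, [-16, -21, -1], -4]
    - [-1, [-15, -23, 0], -4.1]

```text
time_s: 44.08
eef_pos: [0.4186, -0.0212, 0.2635]
tcp_rot: [-179.9, -0.1, 135.2]
contact_force: [0.0, -0.8, -1.5]
width: 0.545
```

>>> jog_arm:
  plan:
    - [-1, [-23, -13, 0], -3.8]
    - [-1, [-22, -14, 1], -3.8]
    - [-1, [-21, -16, 0], -3.8]
    - [-1, [-19, -17, 1], -3.8]
    - [-1, [-18, -18, 0], -3.7]
    - [-1, [-17, -20, 1], -3.8]
    - [-1, [-16, -21, 0], -3.7]
    - [-1, [-14, -21, 1], -3.8]
    - [-1, [-13, -23, 0], -3.7]
    - [-1, [-12, -23, 1], -3.8]

```text
time_s: 44.92
eef_pos: [0.4878, -0.2722, 0.258]
tcp_rot: [179.9, -0.1, 172.9]
contact_force: [0.7, -0.3, -1.9]
width: 0.543
```

>>> jog_arm:
  plan:
    - [-1, [0, 0, 0], 0]
    - [-1, [0, 0, 0], 0]
    - [-1, [0, 0, 18], 0]
    - [-1, [0, 0, 22], 0]
    - [-1, [0, 0, 22], 0]
    - [-1, [0, 0, 22], 0]
    - [-1, [0, 0, 22], 0]
    - [-1, [0, 0, 15], 0]
    - [-1, [0, 0, 8], 0]
    - [-1, [0, 0, 0], 0]

```text
time_s: 45.75
eef_pos: [0.487, -0.2697, 0.1289]
tcp_rot: [179.9, -0.2, 172.7]
contact_force: [-0.7, -0.5, -2.7]
width: 0.541
```

>>> jog_arm:
  plan:
    - [-1, [0, 0, 0], 0]
    - [-1, [0, 0, 0], 0]

```text
time_s: 45.92
eef_pos: [0.4887, -0.2712, 0.1317]
tcp_rot: [-180.0, 0.1, 172.7]
contact_force: [0.3, -0.9, -0.7]
width: 0.542
```

>>> jog_arm:
  plan:
    - [-1, [0, 0, 4], 0]
    - [-1, [0, 0, 3], 0]
    - [-1, [0, 0, 2], 0]
    - [-1, [0, 0, 1], 0]
    - [-1, [0, 0, 1], 0]
    - [-1, [0, 0, 0], 0]
    - [-1, [0, 0, 0], 0]
    - [-1, [0, 0, 0], 0]

```text
time_s: 46.58
eef_pos: [0.4884, -0.2713, 0.12]
tcp_rot: [-180.0, 0.0, 172.7]
contact_force: [0.3, 0.2, -2.4]
width: 0.542
```

>>> jog_arm:
  plan:
    - [-1, [0, 0, 1], 0]
    - [-1, [0, 0, 1], 0]
    - [-1, [0, 0, 1], 0]
    - [-1, [0, 0, 0], 0]
    - [-1, [0, 0, 0], 0]

```text
time_s: 47.0
eef_pos: [0.4886, -0.2714, 0.1173]
tcp_rot: [-180.0, 0.0, 172.7]
contact_force: [-0.1, 1.2, 6.8]
width: 0.542
```

Contact at the expected height. I'll release, rise, and go for the cap bottle.

>>> jog_arm:
  plan:
    - [1, [0, 0, 0], 0]
    - [1, [0, 0, 0], 0]
    - [1, [0, 0, 0], 0]
    - [1, [0, 0, 0], 0]
    - [1, [0, 0, 0], 0]
    - [1, [0, 0, -10], 0]
    - [1, [0, 0, -25], 0]
    - [1, [0, 0, -30], 0]
    - [1, [0, 0, -35], 0]
    - [1, [0, 0, -35], 0]

```text
time_s: 47.83
eef_pos: [0.4879, -0.271, 0.2541]
tcp_rot: [180.0, -0.0, 172.7]
contact_force: [1.4, -1.2, 0.4]
width: 1.002
```

```bash
python3 - <<'E'
from h import *
plan([((.42,-.0,.25),140,10),((.473,.2933,.25),98.4,10)])
from workcell import camera
b=camera("scene"); cv2.imwrite("pics/s6.png",b["pixels"][:,:,::-1])
E
```

```text
now [ 487.9 -271.   254.1] 172.7 w 1.0
[[[10,26,0],np.float64(3.3)],[[12,25,0],np.float64(3.3)],[[13,25,1],np.float64(3.3)],[[14,24,0],np.float64(3.3)],[[16,23,1],np.float64(3.3)],[[17,22,0],np.float64(3.2)],[[18,21,1],np.float64(3.3)],[[20,20,0],np.float64(3.2)],[[21,19,1],np.float64(3.3)],[[22,17,0],np.float64(3.2)]]  -> [ 4.193e+02 -1.000e-01  2.501e+02] 140.0
[[[15,26,0],np.float64(4.2)],[[17,25,0],np.float64(4.2)],[[18,23,0],np.float64(4.2)],[[20,22,0],np.float64(4.1)],[[22,21,0],np.float64(4.2)],[[23,19,0],np.float64(4.1)],[[24,17,0],np.float64(4.2)],[[25,16,0],np.float64(4.1)],[[27,14,0],np.float64(4.2)],[[27,11,0],np.float64(4.1)]]  -> [473.  293.1 250.1] 98.4
```

View pics/s6.png

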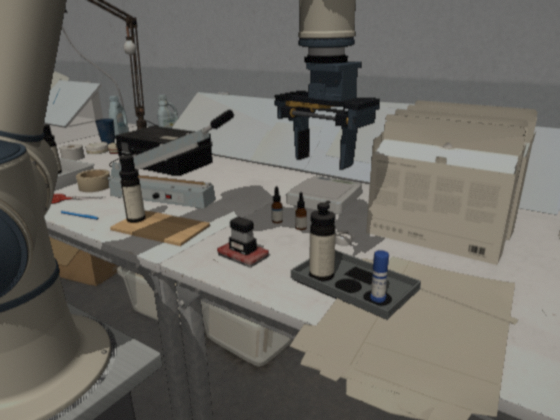

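The pump bottle (321,245) and glue stick (380,277) are back on their pads. The cap bottle is still on the board at (132,195).

>>> jog_arm:
  plan:
    - [1, [10, 26, 0], 3.3]
    - [1, [12, 25, 0], 3.3]
    - [1, [13, 25, 1], 3.3]
    - [1, [14, 24, 0], 3.3]
    - [1, [16, 23, 1], 3.3]
    - [1, [17, 22, 0], 3.2]
    - [1, [18, 21, 1], 3.3]
    - [1, [20, 20, 0], 3.2]
    - [1, [21, 19, 1], 3.3]
    - [1, [22, 17, 0], 3.2]

```text
time_s: 48.72
eef_pos: [0.4192, 0.0008, 0.2485]
tcp_rot: [180.0, 0.0, 139.9]
contact_force: [0.8, -0.3, -0.4]
width: 0.999
```

>>> jog_arm:
  plan:
    - [1, [15, 26, 0], 4.2]
    - [1, [17, 25, 0], 4.2]
    - [1, [18, 23, 0], 4.2]
    - [1, [20, 22, 0], 4.1]
    - [1, [22, 21, 0], 4.2]
    - [1, [23, 19, 0], 4.1]
    - [1, [24, 17, 0], 4.2]
    - [1, [25, 16, 0], 4.1]
    - [1, [27, 14, 0], 4.2]
    - [1, [27, 11, 0], 4.1]

```text
time_s: 49.55
eef_pos: [0.4735, 0.2945, 0.2486]
tcp_rot: [180.0, -0.0, 98.2]
contact_force: [1.5, 0.7, 0.1]
width: 0.999
```

>>> jog_arm:
  plan:
    - [1, [0, 0, 0], 0]
    - [1, [0, 0, 0], 0]
    - [1, [0, 0, 0], 0]

```text
time_s: 49.8
eef_pos: [0.4731, 0.2925, 0.2482]
tcp_rot: [-180.0, 0.0, 98.5]
contact_force: [-0.1, -0.3, -0.1]
width: 1.001
```

>>> jog_arm:
  plan:
    - [1, [1, 0, 20], 0]
    - [1, [0, 0, 22], 0]
    - [1, [0, 0, 22], 0]
    - [1, [0, 0, 22], 0]
    - [1, [0, 0, 20], 0]
    - [1, [0, 0, 12], 0]
    - [1, [0, 0, 8], 0]
    - [-1, [0, 0, 0], 0]
    - [-1, [0, 0, 0], 0]
    - [-1, [0, 0, 0], 0]

```text
time_s: 50.63
eef_pos: [0.4738, 0.2937, 0.123]
tcp_rot: [179.9, -0.0, 98.4]
contact_force: [-0.1, -0.0, 0.7]
width: 0.812
```

>>> jog_arm:
  plan:
    - [-1, [0, 0, 0], 0]
    - [-1, [0, 0, 0], 0]
    - [-1, [0, 0, 0], 0]
    - [-1, [0, 0, 0], 0]

```text
time_s: 50.97
eef_pos: [0.4734, 0.2939, 0.1223]
tcp_rot: [180.0, -0.0, 98.4]
contact_force: [-0.3, -0.2, 4.3]
width: 0.537
```

>>> jog_arm:
  plan:
    - [-1, [0, 0, -6], 0]
    - [-1, [0, 0, -16], 0]
    - [-1, [0, 0, -22], 0]
    - [-1, [0, 0, -22], 0]
    - [-1, [0, 0, -22], 0]
    - [-1, [0, 0, -22], 0]
    - [-1, [0, 0, -22], 0]
    - [-1, [0, 0, -22], 0]
    - [-1, [0, 0, -22], 0]
    - [-1, [0, 0, 0], 0]

```text
time_s: 51.8
eef_pos: [0.4746, 0.2945, 0.3025]
tcp_rot: [179.7, -0.1, 98.4]
contact_force: [0.5, -0.8, -1.6]
width: 0.54
```

```bash
python3 -c "
from h import *
plan([((.42,0,.303),90,10),((.4837,-.3362,.303),82.7,12)])"
```

```text
now [474.6 294.5 302.5] 98.4 w 0.54
[[[-28,-10,0],np.float64(0.8)],[[-29,-9,0],np.float64(0.8)],[[-29,-9,0],np.float64(0.9)],[[-29,-8,0],np.float64(0.8)],[[-29,-8,0],np.float64(0.9)],[[-29,-8,0],np.float64(0.8)],[[-29,-7,0],np.float64(0.9)],[[-29,-7,0],np.float64(0.8)],[[-29,-6,0],np.float64(0.9)],[[-29,-6,-1],np.float64(0.8)]]  -> [ 4.205e+02 -1.000e-01  3.035e+02] 90.0
[[[-28,5,0],np.float64(0.6)],[[-28,6,0],np.float64(0.6)],[[-28,6,0],np.float64(0.6)],[[-28,6,0],np.float64(0.6)],[[-28,6,0],np.float64(0.6)],[[-28,7,0],np.float64(0.6)],[[-27,7,0],np.float64(0.6)],[[-28,7,0],np.float64(0.6)],[[-27,8,0],np.float64(0.6)],[[-27,8,0],np.float64(0.6)],[[-27,8,0],np.float64(0.7)],[[-28,8,0],np.float64(0.6)]]  -> [ 483.4 -336.5  303.5] 82.7
```

>>> jog_arm:
  plan:
    - [-1, [-28, -10, -1], 0.8]
    - [-1, [-29, -9, -1], 0.8]
    - [-1, [-29, -9, -1], 0.9]
    - [-1, [-29, -8, -1], 0.8]
    - [-1, [-29, -8, -1], 0.9]
    - [-1, [-29, -8, -1], 0.8]
    - [-1, [-29, -7, -1], 0.9]
    - [-1, [-29, -7, -1], 0.8]
    - [-1, [-29, -6, -1], 0.9]
    - [-1, [-29, -6, -1], 0.8]

```text
time_s: 52.63
eef_pos: [0.4182, -0.002, 0.3078]
tcp_rot: [-180.0, -0.0, 90.0]
contact_force: [0.6, 0.0, -2.0]
width: 0.538
```

>>> jog_arm:
  plan:
    - [-1, [-28, 5, 0], 0.6]
    - [-1, [-28, 6, 0], 0.6]
    - [-1, [-28, 6, 0], 0.6]
    - [-1, [-28, 6, 0], 0.6]
    - [-1, [-28, 6, 0], 0.6]
    - [-1, [-28, 7, 0], 0.6]
    - [-1, [-27, 7, 0], 0.6]
    - [-1, [-28, 7, 0], 0.6]
    - [-1, [-27, 8, 0], 0.6]
    - [-1, [-27, 8, 0], 0.6]

```text
time_s: 53.47
eef_pos: [0.4719, -0.282, 0.3075]
tcp_rot: [-180.0, -0.0, 84.0]
contact_force: [-0.5, 0.0, -1.6]
width: 0.539
```

>>> jog_arm:
  plan:
    - [-1, [-27, 8, 0], 0.7]
    - [-1, [-28, 8, 0], 0.6]
    - [-1, [0, 0, 0], 0]
    - [-1, [0, 0, 0], 0]
    - [-1, [0, 0, 0], 0]

```text
time_s: 53.88
eef_pos: [0.4817, -0.3366, 0.3075]
tcp_rot: [-179.9, -0.0, 82.7]
contact_force: [-1.0, 0.7, -1.3]
width: 0.537
```

>>> jog_arm:
  plan:
    - [-1, [0, 2, 16], 0]
    - [-1, [0, 0, 22], 0]
    - [-1, [0, 0, 24], 0]
    - [-1, [0, 0, 24], 0]
    - [-1, [0, 0, 24], 0]
    - [-1, [0, 0, 24], 0]
    - [-1, [0, 0, 20], 0]
    - [-1, [0, 0, 12], 0]
    - [-1, [0, 0, 6], 0]
    - [-1, [0, 0, 0], 0]

```text
time_s: 54.72
eef_pos: [0.4835, -0.3361, 0.1351]
tcp_rot: [-179.9, -0.1, 82.8]
contact_force: [0.1, 0.2, -1.3]
width: 0.538
```

>>> jog_arm:
  plan:
    - [-1, [0, 0, 0], 0]
    - [-1, [0, 0, 0], 0]

```text
time_s: 54.88
eef_pos: [0.4845, -0.3375, 0.137]
tcp_rot: [179.9, 0.1, 82.8]
contact_force: [-0.2, 0.2, -1.8]
width: 0.535
```

>>> jog_arm:
  plan:
    - [-1, [0, 0, 4], 0]
    - [-1, [0, 0, 4], 0]
    - [-1, [0, 0, 2], 0]
    - [-1, [0, 0, 1], 0]
    - [-1, [0, 0, 1], 0]
    - [-1, [0, 0, 0], 0]
    - [-1, [0, 0, 0], 0]
    - [-1, [0, 0, 0], 0]

```text
time_s: 55.55
eef_pos: [0.484, -0.3375, 0.124]
tcp_rot: [180.0, 0.0, 82.7]
contact_force: [0.3, -0.0, -2.1]
width: 0.539
```

>>> jog_arm:
  plan:
    - [-1, [1, 0, 1], 0]
    - [-1, [0, 0, 1], 0]
    - [-1, [0, 0, 0], 0]
    - [-1, [0, 0, 0], 0]

```text
time_s: 55.88
eef_pos: [0.4843, -0.3365, 0.1223]
tcp_rot: [180.0, 0.0, 82.7]
contact_force: [-1.2, 0.7, 4.1]
width: 0.54
```

Contact at the right height. I'll release and rise clear.

>>> jog_arm:
  plan:
    - [1, [0, 0, 0], 0]
    - [1, [0, 0, 0], 0]
    - [1, [0, 0, 0], 0]
    - [1, [0, 0, 0], 0]
    - [1, [0, 0, 0], 0]
    - [1, [0, 0, -10], 0]
    - [1, [0, 0, -25], 0]
    - [1, [0, 0, -30], 0]
    - [1, [0, 0, -35], 0]
    - [1, [0, 0, -35], 0]

```text
time_s: 56.72
eef_pos: [0.4838, -0.3361, 0.259]
tcp_rot: [-180.0, -0.0, 82.7]
contact_force: [-0.5, -0.7, -0.0]
width: 1.006
```

>>> jog_arm:
  plan:
    - [1, [0, 0, -20], 0]
    - [1, [28, -10, 0], 0]
    - [1, [28, -10, 0], 0]
    - [1, [28, -10, 0], 0]
    - [1, [28, -10, 0], 0]
    - [1, [28, -10, 0], 0]
    - [1, [28, -10, 0], 0]
    - [1, [28, 0, 0], 0]
    - [1, [28, 0, 0], 0]
    - [1, [28, 0, 0], 0]

```text
time_s: 57.55
eef_pos: [0.4563, -0.0776, 0.2778]
tcp_rot: [179.9, 0.0, 82.7]
contact_force: [0.8, -0.4, 0.7]
width: 1.002
```

>>> jog_arm:
  plan:
    - [1, [28, 0, 0], 0]
    - [1, [28, 0, 0], 0]
    - [1, [28, 0, 0], 0]
    - [1, [28, 0, 0], 0]
    - [1, [28, 0, 0], 0]
    - [1, [28, 0, 0], 0]
    - [1, [0, 0, 0], 0]
    - [1, [0, 0, 0], 0]

```text
time_s: 58.22
eef_pos: [0.4777, 0.0888, 0.2775]
tcp_rot: [180.0, 0.0, 82.9]
contact_force: [1.0, -0.2, 0.6]
width: 0.995
```

```bash
python3 - <<'E'
from h import *
from scipy.optimize import least_squares
from workcell import camera,telemetry
t=telemetry.sense(); print(t["time_s"],t["eef_pos"].round(3))
c=camera("top"); s=camera("scene"); cv2.imwrite("pics/s7.png",s["pixels"][:,:,::-1])
c0=dict(np.load("pics/top0.npz")); s0=dict(np.load("pics/scene0.npz"))
Q=[cloud(k).reshape(-1,3) for k in(s0,s,c0,c)]
def sel(P,xy,r,z0,z1): return P[(np.hypot(P[:,0]-xy[0],P[:,1]-xy[1])<r)&(P[:,2]>z0)&(P[:,2]<z1)]
for n,xy,r,z0,z1,t0,t1 in(("cap",(.484,-.336),.025,.06,.125,.183,.2),("pump",(.487,-.272),.025,.06,.125,.145,.158),("glue",(.473,-.402),.014,.08,.105,.105,.12)):
    o=[]
    for P in Q[:2]:
        q=sel(P,xy,r+.012,z0,z1); o.append(least_squares(lambda p:np.hypot(q[:,0]-p[0],q[:,1]-p[1])-r,xy,loss="soft_l1",f_scale=.002).x*1000)
    for P in Q[2:]: o.append(sel(P,xy,.035,t0,t1).mean(0)[:2]*1000)
    print(n,"scene d",(o[1]-o[0]).round(1),"top d",(o[3]-o[2]).round(1))
T=sel(Q[3],(.483,-.067),.05,.085,.1); print("stamp top",len(T),rect(T),T[:,2].mean())
hsv=cv2.cvtColor(c["pixels"],cv2.COLOR_RGB2HSV); d=cv2.absdiff(c["pixels"],c0["pixels"])[155:190,250:345].max(2); print("bystander area changed px",(d>40).sum())
E
```

```text
58.2167 [0.478 0.089 0.277]
cap scene d [-0.4 -0.5] top d [-0.  -0.5]
pump scene d [ 0.5 -0.8] top d [ 0.2 -0.4]
glue scene d [ 0.2 -0.6] top d [ 0.1 -0.2]
stamp top 204 (483.6, -68.3, 33.0, 52.9, -5.2) 0.09299982497153028
bystander area changed px 0
```

View pics/s7.png

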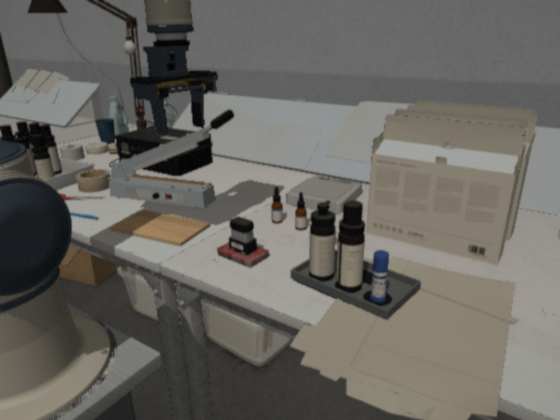

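The final view shows all three things upright on their pads (320/350/380, about 250), the stamp on the tin (242,240), an empty board and the arm clear.

```bash
python3 -c "
from workcell import robot; print(robot.hand_in())"
```

```text
the job is handed in; nothing more can be done
None
```

The job is done and handed in at about 58 s of the 141 s allowed; no verdict is reported. I moved the capped bottle, pump bottle and glue stick to the side board. Then I stood the date stamp on the tin lid and put the three things back on their own pads in reverse order.

The last checks, from before-and-after pictures in two cameras, showed:
- **Three things:** each is upright and within about 1 mm of where it started.
- **Stamp:** its centre is at (483.6, −68.3) mm against the tin's (483.2, −66.8), with its long side about 1° off the tin's. Its top is at 93 mm, as it should be.
- **Bystanders:** no pixels changed around the two droppers and the tally counter.
- **Arm:** it was clear of everything, and the highest force I read was 13 N, when setting the stamp down.

No check failed. One disagreed: the scene camera reads positions up to about 5 mm off from the top camera. I trusted the top camera and the arm's own readings for the stamp.

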